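# Swap the battery packs on the studio charger

### The arm

A 6-joint arm with a two-finger parallel gripper is mounted at the origin on the work surface. World frame = base frame: x ahead of the robot, y to its left, z up, the work surface at z = 0. Lengths are in m, angles in rad, forces in N, time in s.
With the tool pointing down it reaches from about 0.375 to 0.975 m from the base axis. Payload 3.8 kg.
Tool frame: the origin (TCP) lies at the very end of the fingers, on their centre line; the grasp point (between the pads) lies 19 mm behind it; z points along the fingers, y is the direction in which the jaws open and shut (so a half turn about z gives the same grasp; the last joint's range is limited). The gripper opens to 85 mm and grips with 20 to 120 N. Pads are 22 mm wide; open, the fingers measure 114 mm over their backs; the gripper's body (76 mm by 85 mm) begins 54 mm behind the grasp point. The pads swing forward as they close: fully open they stand 13 mm farther back than shut.
Start: joints at [-1.379, 0.264, 1.604, -0, 1.274, -0.037], TCP at [0.153, -0.657, 0.205] pointing down, gripper open.
Joint ranges: [-2.63, 2.63], [-0.94, 2.18], [0.31, 2.57], [-1.31, 4.45], [0, 2.66], [-2.55, 2.55]. Speed limits (rad/s): [2.57, 2.57, 3.14, 3.14, 3.14, 3.14].

### API

Orientations are given as a rotation vector (axis times angle).
In Python, from workcell import bot, read_camera, finish_job gives the robot as it stands. The module is installed in compiled form; this text tells all that it offers.
- The arm moves only by the tool servo_tool, never from a script. Its argument "targets" is text: rows parted by semicolons, each of 7 numbers parted by spaces: the turn, a rotation vector about the tool's x, y, z in rad, then the shift along the tool's x, y, z in mm, then the finger opening in mm, from 0 to 85.4. In form: wx wy wz x y z gripper; .... A call has 1 to 8 rows; each row shifts and turns the pose as measured when the row begins, along the tool's axes as they then stand; what a row does not reach is not made up. A row lasts 1/12 s, in which the tool goes at most 41.7 mm and 7.16 degrees, less where a joint would pass 70% of its speed; a pose out of reach is approached as far as the arm can. A call is refused whole if a number of a shift passes 41.7 or a number of a turn 0.125, either way. A call with a gripper value outside its range is refused whole. The fingers move at their own pace and stop on an object; "newtons" is the grip in N (left out, the last holds). Time passes only in rows, so rows that do not move let the fingers close. It gives the time, the measured TCP pose, the force and the opening at its end, in the units of the state.
- bot.read_state(): the state, without advancing time (a new reading comes with each control period).
- read_camera(name): name is "side" or "top"; returns a dict with "image" (420x560x3 uint8, red, green, blue), "mtx" (3x3 intrinsics, pixels), "eye" and "orientation" of the camera in the world. Camera axes: x right, y up, looking along -z (the intrinsics and any distortion apply to the point x, -y, -z); pixel columns grow to the right and rows downward; lengths in m; the calibration is good to about 2 mm. A picture is of the moment at which its call begins. There is no depth.
- finish_job(): hands the job in, once; it reports no verdict.
The state is a dict: "time": time; "q": joint angles; "joint_vel": joint speeds; "joint_torque": joint torques, N m; "tool_pos": TCP position; "tcp_rot": TCP orientation; "wrist_force": force on the tool from outside, world axes, zero at the start; "torque": the same for the moment, N m; "width": opening from 0.0 (shut) to 1.0 (fully open).
Only numpy, scipy, OpenCV 4.12 (cv2) and the standard library are available. Lean on these libraries where they do the work, as an engineer would, in place of code of your own. Each camera call takes 0.05 s, during which the arm holds its last target.

### The job

The battery pack on the charger is full: press the catch right down to let it go, slide it off the rail and set it down upright in the shallow tray. Then put the flat pack from the bench on charge, contact end first, sliding it along the rail until the catch clicks and locks it home. Do not force or drop anything, and leave the other things on the bench alone.

Things in the scene. Friction and masses are not known exactly. Their poses are not given: they have to be found in the camera images.
- charger: Grey battery charger fixed to the bench, base 160 mm (its x) by 70 mm, flat deck 36 mm above the bench. Origin: bench level, centre of the base. Packs go on from its -x end (near the robot) towards +x. The deck is bare from x = -80 to 0 mm: a pack can be set down there, in line, its back overhanging a little. A blow of over 60 N in setting a pack down here or in the tray counts as dropping it.
- rail_mouth (a point): On the deck at the rail's square near end (charger x = 0, y = 0); axes as the charger's. The T rail runs to x = 50 mm on the centre line: head 41 mm wide, 6.5 to 11.5 mm above the deck, on a 28 mm web; no lead-in; a pack has about 1 mm play to each side and 1.5 mm up. A pack whose origin is below x = -42 mm is clear of the rail and can be lifted.
- rail_end (a point): Centre line, deck level, at the face of the end tower: charger x = 50 mm. The tower (30 mm thick; stop face 14 to 34 mm above the deck) is the hard stop, at pack origin x = 8 mm. A locked pack has its origin at charger x = 6 to 8 mm, y = 0, z = 36 mm, axes parallel. Over 35 N between rail or stop and pack, all contacts added up (12 N when just locked, from springs and weight), is forcing it: end the push slowly.
- ejector (a joint): Spring plunger in the tower that pushes a pack back out, m: 0 pushed in flush, 0.018 fully out; 4.5 N when in, 2.2 N when out. With the catch pressed it moves a locked pack out to about charger x = -10 mm, where the pack still sits on the rail.
- catch_pad (a point): Centre of the top of the catch's ribbed thumb pad, 24 mm (charger x) by 20 mm, on a wing of the charger: charger x = 18 mm, y = +53 mm, 8 mm above the deck at rest. Press straight down; 16 mm lie between pad and pack. A press of over 30 N is forcing it.
- catch (a joint): How far the catch is pressed, m: 0 up, 0.007 fully down; 2.8 N to start, 4.2 N at the bottom. Its two hooks, one piece with the pad, stand 5 mm above the deck either side of the rail and hold a pack by its skirt notches; they let go when 5 mm down. A pack slid on keeps it part down for its last 30 mm; it springs up (the click) about 2 mm before the hard stop.
- charged_pack: The full pack, locked on the charger at the start. Dark plastic, 84 mm long (its x), 53 mm wide (y), 52 mm high, 0.22 to 0.37 kg. Origin: centre of its underside; +x is the contact end, which goes on the rail first. Grip its flat sides, 14 to 52 mm up.
- flat_pack: Exactly like the other pack; on the bench left or right of the charger, contact end (+x) away from the robot within 35 degrees. Below, a channel 43 mm wide, 13 mm deep, open at both ends; lips 5 mm high, 32 mm apart, at the foot of its skirts hook under the rail head. Each skirt is notched from x = 3 to 18 mm for the catch.
- tray: Shallow white plastic tray, fixed, 170 mm (its x) by 140 mm (y), 20 mm high, walls and floor 5 mm. Origin: centre of its underside. On the other side of the charger from the flat pack. Empty at the start.
- tray_in (a point): Centre of the tray's inner floor, 5 mm above the bench.
- sponge: Bystander: yellow round sponge, 84 mm across, 32 mm high. Origin: centre of its underside.
- bisque_vase: Bystander: fired clay vase, 155 mm tall, 96 mm across at the belly. Origin: centre of its underside.
- glaze_brush: Bystander: brush lying on the bench, 190 mm long. Origin: centre of its underside.
- travel_mug: Bystander: dark blue steel mug with a lid, 122 mm tall, 85 mm across. Origin: centre of its underside.
- wood_rib: Bystander: flat wooden rib, 100 x 45 x 6 mm. Origin: centre of its underside.
- glaze_jar: Bystander: white lidded jar, 60 mm across, 85 mm tall. Origin: centre of its underside.
- loop_tool: Bystander: loop tool lying on the bench, 165 mm long. Origin: centre of its underside.
There are look-alikes about, which are no part of the job. What is shaped like the charged_pack but purple is not meant. Leave any red look-alike of the flat_pack alone.

How it is judged:
On the way, in this order (a step that is already met when the one before it is completed fails the run):
1. the full pack is off the charger (distance between charged_pack and charger above 0.13 m), for 0.1 s.
2. the flat pack is home on the rail and the catch has sprung up (x of flat_pack in the frame of charger between 0.0045 and 0.0095 m and y of flat_pack in the frame of charger between -0.003 and 0.003 m and z of flat_pack in the frame of charger between 0.033 and 0.04 m and angle between the x axis of flat_pack and the x axis of charger, either way round below 0.07 rad and value of joint catch below 0.0025 m), for 0.2 s.
At the end, for the whole second after the job is handed in: The flat pack is locked home on the charger (origin 4.5 to 9.5 mm past the rail's near end, within 3 mm sideways and 0.07 rad, catch up, pressed less than 2.5 mm), the full pack stands flat on the tray's floor inside its walls, and both are at rest and let go (all of step 2 and x of charged_pack in the frame of tray_in between -0.06 and 0.06 m and y of charged_pack in the frame of tray_in between -0.05 and 0.05 m and z of charged_pack in the frame of tray_in between -0.004 and 0.004 m and angle between charged_pack's own z axis and vertical below 0.1 rad and linear speed of each of flat_pack, charged_pack below 0.01 m/s); the robot touches nothing.
It fails at once if a pack is forced against the rail, catch or hard stop (over 35 N while its contact end is at or on the rail) ((contact force between charged_pack and charger above 35 N and x of charged_pack in the frame of charger above -0.044 m) or (contact force between flat_pack and charger above 35 N and x of flat_pack in the frame of charger above -0.044 m)).
It fails at once if a pack is dropped or rammed onto the charger (over 60 N) (contact force between any of charged_pack, flat_pack and charger above 60 N).
It fails at once if the gripper presses the catch or the charger with over 30 N (contact force between the fingers and charger above 30 N).
It fails at once if the full pack is dropped or rammed into the tray (over 60 N) (contact force between charged_pack and tray above 60 N).
It fails at once if one of the other things on the bench is moved by over 20 mm (distance of any of sponge, bisque_vase, glaze_brush, travel_mug, wood_rib, glaze_jar, loop_tool from where it was at the start of the episode above 0.02 m).
It also fails if it takes over 72 s, if anything falls off the work surface, if the arm or the gripper's body presses on something with over 40 N, if the wrist force passes 120 N, or if a joint passes its speed limit or range.

## Working session

There is one attempt and no reset: what is moved stays moved. The work goes in short steps, Python scripts to look and compute and a tool call to move; the robot and the scene stay as the last step left them, time stands still between calls to the robot, and variables do not carry over. Pictures are saved under pics/ and viewed, and the job is handed in when it is done.

Besides the shell and the picture viewer there is one more tool, called after "Request:" by a JSON object that holds its "op" and its "data", one argument or row to a line. servo_tool: Moves the arm, as the interface text tells. Its arguments: {"type":"object","properties":{"targets":{"type":"string"},"newtons":{"type":"number"}},"required":["targets"]}

```bash
mkdir -p pics; python3 - <<'E'
from workcell import bot, read_camera
import cv2
print(bot.read_state())
for n in("side","top"):
    c=read_camera(n); cv2.imwrite(f"pics/{n}0.png",c["image"][:,:,::-1]); print(n,{k:v for k,v in c.items() if k!="image"})
E
```

```text
{'time': 0.0, 'q': array([-1.37888135e+00,  2.64755760e-01,  1.60540131e+00, -3.06934533e-05,
        1.27369191e+00, -3.69227945e-02]), 'joint_vel': array([-0.00024629, -0.000582  , -0.00158688,  0.00072253,  0.00099353,
       -0.00075276]), 'joint_torque': array([ 2.06096003e-03, -5.15115523e+01, -3.67311645e+01,  1.40962070e-04,
        1.29536324e-02,  1.32784945e-05]), 'tool_pos': array([ 0.15294055, -0.65662297,  0.20414559]), 'tcp_rot': array([-3.11881649e+00, -3.58431210e-01,  3.20106921e-04]), 'wrist_force': array([0.12836466, 0.10536003, 0.21144698]), 'torque': array([0.04645581, 0.00569967, 0.03694159]), 'width': 0.9994390657174195}
side {'mtx': array([[495.58186504,   0.        , 279.32653947],
       [  0.        , 495.58186504, 209.92347244],
       [  0.        ,   0.        ,   1.        ]]), 'eye': array([0.52196001, 0.81155644, 0.94807398]), 'orientation': array([ 0.05526991, -1.13100744, -2.88184138])}
top {'mtx': array([[520.77806988,   0.        , 282.99617319],
       [  0.        , 520.77806988, 207.70581434],
       [  0.        ,   0.        ,   1.        ]]), 'eye': array([ 0.36131607, -0.00731895,  1.49593463]), 'orientation': array([ 0.11379366, -0.13071621, -1.54973902])}
```

View pics/side0.png

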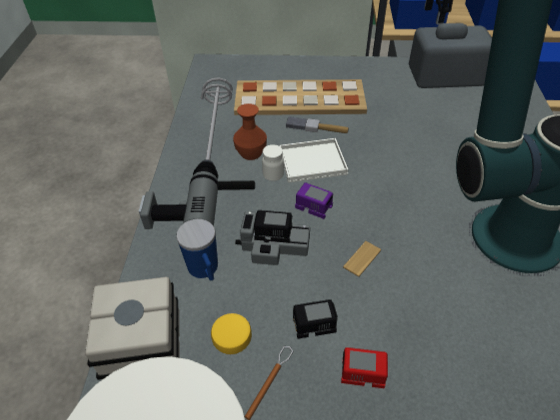

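View pics/top0.png

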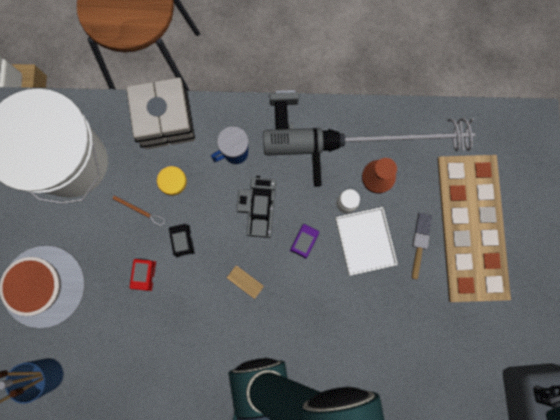

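```bash
cat > h.py <<'E'
import numpy as np, cv2
from scipy.spatial.transform import Rotation as R
from workcell import bot, read_camera
def cast(c,uv,z):
    K=c["mtx"]; uv=np.atleast_2d(np.array(uv,float))
    d=np.c_[(uv[:,0]-K[0,2])/K[0,0],-(uv[:,1]-K[1,2])/K[1,1],-np.ones(len(uv))]
    d=R.from_rotvec(c["orientation"]).apply(d); e=c["eye"]
    return e+d*((z-e[2])/d[:,2])[:,None]
def proj(c,p):
    p=np.atleast_2d(np.array(p,float)); q=R.from_rotvec(c["orientation"]).inv().apply(p-c["eye"]); K=c["mtx"]
    return np.c_[K[0,2]+K[0,0]*q[:,0]/-q[:,2],K[1,2]+K[1,1]*q[:,1]/q[:,2]]
E
python3 - <<'E'
import cv2
t=cv2.imread("pics/top0.png");s=cv2.imread("pics/side0.png")
a=cv2.resize(t[170:280,120:330],None,fx=3.8,fy=3.8,interpolation=cv2.INTER_CUBIC);cv2.imwrite("pics/tc.png",a)
a=cv2.resize(s[190:350,220:400],None,fx=3.7,fy=3.7,interpolation=cv2.INTER_CUBIC);cv2.imwrite("pics/sc.png",a)
E
```

```text
(no output)
```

View pics/tc.png

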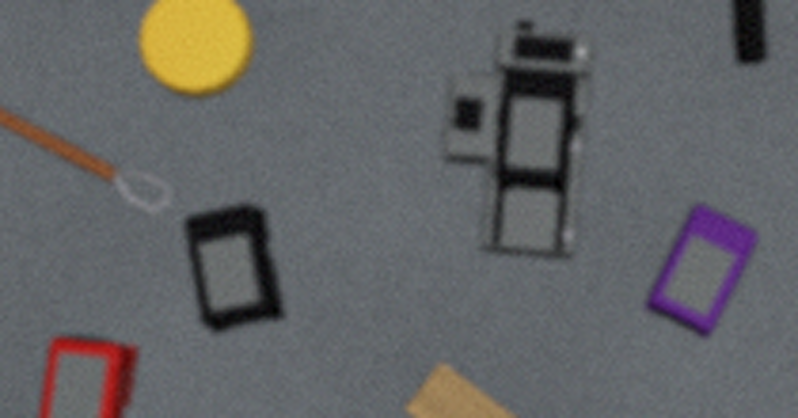

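View pics/sc.png

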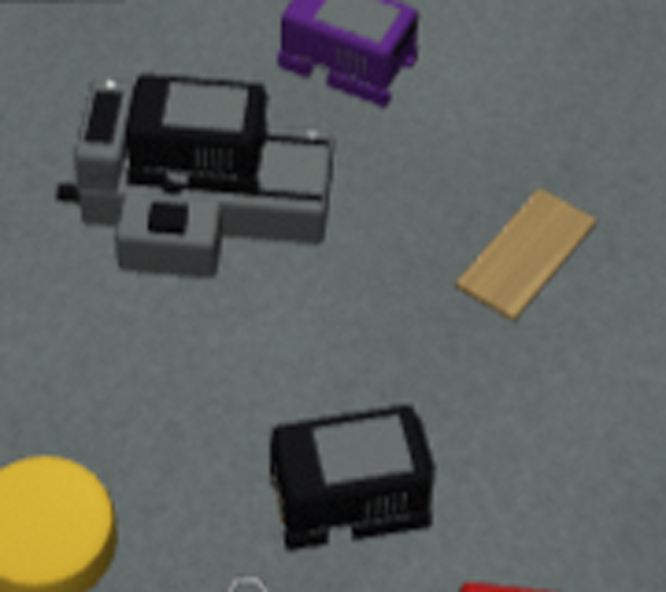

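Black packs: charged one on the charger at top px (260,207), flat one on the bench at (181,240). The purple (305,241) and red (142,274) ones are look-alikes. The crops confirm the two black ones: one is on the charger, the other is on the bench with its contact end away from the robot.

```bash
cat > m.py <<'E'
from h import *
def labels(c,seeds,F=6,thr=75,win=45):
    out={}
    for n,(u,v) in seeds.items():
        u0,v0=int(u)-win,int(v)-win
        im=cv2.cvtColor(c["image"],cv2.COLOR_RGB2GRAY)[v0:v0+2*win,u0:u0+2*win]
        im=cv2.resize(im,None,fx=F,fy=F,interpolation=cv2.INTER_CUBIC)
        m=(im>thr).astype(np.uint8)
        k,lab,st,ce=cv2.connectedComponentsWithStats(m,connectivity=4)
        l=lab[win*F,win*F]
        cn,_=cv2.findContours((lab==l).astype(np.uint8),cv2.RETR_EXTERNAL,cv2.CHAIN_APPROX_NONE)
        cn=max(cn,key=cv2.contourArea)
        b=cv2.boxPoints(cv2.minAreaRect(cn)); M=cv2.moments(cn); ctr=np.array([M['m10'],M['m01']])/M['m00']
        f=lambda p:(np.array(p)+.5)/F-.5+[u0,v0]
        out[n]=(l,f(ctr),f(b),f(cn[:,0]))
    return out
E
python3 - <<'E'
from m import *
t=read_camera("top");s=read_camera("side")
g=cv2.cvtColor(t["image"],cv2.COLOR_RGB2GRAY)
print(g[188:245:2,250:274:2]); print(g[226:256:2,168:196:2])
T=labels(t,{"ch":(259,205),"fl":(180,242),"pur":(304,242)})
S=labels(s,{"ch":(275,218),"fl":(318,312)})
for L,c in((T,t),(S,s)):
  for n,(l,ctr,b,cn) in L.items():
    z=.088 if n=="ch" else .052
    w=cast(c,cn,z)[:,:2].astype(np.float32); r=cv2.minAreaRect(w*1000)
    print(n,l,ctr.round(2),cast(c,ctr,z)[0].round(4),[np.round(x,1) for x in r])
E
```

```text
[[ 83  55  31  41  53  52  56  66  75  73  79  91]
 [ 89  70  19  17  18  19  22  18  13  25  35  74]
 [101  61  20  16  17  16  18  23  15  20  19  88]
 [ 99  49  17  29  29  17  18  12  10  15  29  92]
 [100  41  53  91  92  95  77  76  63  27  35 100]
 [ 95  32  64 108 105 110 103 111 104  48  43 105]
 [ 80  23  79 105 102 107 106 104 105  44  27  79]
 [ 76  24  77 107 108 107 108 109  99  39   8  62]
 [ 89  32  80 105 104 108 109 107  96  36  36  87]
 [ 69  33  89 112 111 108 108 108  92  29  68 102]
 [ 69  35  97 108 109 109 108 112  84  30 100 119]
 [ 76  37 107 109 113 107 110 109  83  31  87 106]
 [ 61  42 100 102 108 107 109 107  73  24  78  96]
 [ 53  22  39  52  62  69  67  72  56  26  86  98]
 [ 51  11  13   5  12  18  20  20  20  27  86  94]
 [ 76   2  27  32  22  19  19  10  13  30  91 100]
 [ 72  52  94  99  89  92  85  83  45  34 107  98]
 [ 74  71 113 108 113 112 106 107  90  46 100  98]
 [ 60  76 109 106 112 109 104 113  81  47 101 101]
 [ 56  78 109 107 111 106 114 112  76  54 100  90]
 [ 47  81 112 110 111 107 110 106  79  70 101  91]
 [ 52  87 111 110 109 108 107
[... 1101 characters left out ...]
  48  88  97  83  73  58  48  27  18  16  74]
 [100 105  78  30  43  34  26  12  19  15  16  14  15  55]
 [107 105  87  30  13  15  14  24  38  46  65  81  79  93]]
ch 2 [260.14 204.76] [0.59  0.042 0.088] [array([590.1,  41.9]), array([36.6, 50.7]), np.float64(85.0)]
fl 2 [179.81 241.25] [0.4892 0.2634 0.052 ] [array([489.2, 263.5]), array([50.2, 36.1]), np.float64(13.0)]
pur 4 [303.64 242.2 ] [ 0.4927 -0.08    0.052 ] [array([493.1, -80.4]), array([42. , 58.2]), np.float64(64.0)]
ch 2 [275.08 218.38] [0.5888 0.042  0.088 ] [array([588.9,  41.6]), array([36.4, 50.1]), np.float64(86.4)]
fl 2 [317.52 311.03] [0.4879 0.2637 0.052 ] [array([487.9, 263.4]), array([49.9, 36.5]), np.float64(12.9)]
```

```bash
python3 - <<'E'
from m import *
t=read_camera("top");s=read_camera("side")
T=labels(t,{"ch":(259,205),"deck":(259,227),"fl":(180,242)})
S=labels(s,{"ch":(275,218),"deck":(299,237),"fl":(318,312)})
def prin(c,cn,z):
    w=cast(c,cn,z)[:,:2]*1000
    # long-side line fits
    r=cv2.minAreaRect(w.astype(np.float32)); b=cv2.boxPoints(r); 
    e=[b[1]-b[0],b[2]-b[1]]; a=max(e,key=np.linalg.norm); a=a/np.linalg.norm(a); a*=np.sign(a[0]); n=np.array([-a[1],a[0]])
    d=w-w.mean(0); x=d@a; y=d@n; L=[]
    for sg in(1,-1):
        k=(y*sg>max(e,key=lambda q:-np.linalg.norm(q)) .__abs__().max()*0 + 0.35*min(np.linalg.norm(q) for q in e))&(abs(x)<.38*max(np.linalg.norm(q) for q in e))
        p=np.polyfit(x[k],y[k],1); L.append(np.degrees(np.arctan(p[0])+np.arctan2(a[1],a[0])))
    return np.round(L,2)
for nm,L,c in(("top",T,t),("side",S,s)):
  for n,(l,ctr,b,cn) in L.items():
    z={"ch":.088,"deck":.036,"fl":.052}[n]
    w=cast(c,cn,z)[:,:2].astype(np.float32)*1000; r=cv2.minAreaRect(w)
    print(nm,n,(cast(c,ctr,z)[0]*1000).round(1),[np.round(x,1) for x in r],"yaw",prin(c,cn,z))
# axial profiles
for c,L,nm in((t,T,"top"),(s,S,"side")):
  g=cv2.GaussianBlur(cv2.cvtColor(c["image"],cv2.COLOR_RGB2GRAY),(3,3),0)
  for n,yaw,z in(("fl",13,.052),("ch",-4.5,.088)):
    o=cast(c,L[n][1],z)[0]; a=np.array([np.cos(np.radians(yaw)),np.sin(np.radians(yaw)),0])
    ds=np.arange(-80,81,4)
    uv=proj(c,[o+a*d/1000 for d in ds]).astype(np.float32)
    v=cv2.remap(g,uv[None,:,0].copy(),uv[None,:,1].copy(),cv2.INTER_LINEAR)[0]
    print(nm,n,list(zip(ds.tolist(),v.tolist())))
E
```

```text
top ch [590.  42.  88.] [array([590. ,  41.9]), array([36.2, 50.4]), np.float64(85.7)] yaw [-4.   -3.89]
top deck [533.6  45.8  36. ] [array([533.4,  45.9]), array([40.9, 46.3]), np.float64(86.5)] yaw [-3.35 -3.48]
top fl [489.2 263.4  52. ] [array([489.2, 263.5]), array([50.3, 36.5]), np.float64(13.1)] yaw [12.96 13.18]
side ch [588.8  42.   88. ] [array([588.9,  41.5]), array([36.5, 49.9]), np.float64(85.8)] yaw [-3.77 -3.08]
side deck [532.1  46.3  36. ] [array([532.4,  46.1]), array([41.1, 44.2]), np.float64(86.5)] yaw [-3.65 -3.42]
side fl [487.9 263.7  52. ] [array([487.9, 263.3]), array([50. , 36.4]), np.float64(12.6)] yaw [13.02 12.71]
top fl [(-80, 105), (-76, 105), (-72, 104), (-68, 105), (-64, 106), (-60, 106), (-56, 103), (-52, 103), (-48, 104), (-44, 96), (-40, 69), (-36, 30), (-32, 20), (-28, 41), (-24, 81), (-20, 105), (-16, 109), (-12, 108), (-8, 106), (-4, 107), (0, 107), (4, 107), (8, 107), (12, 107), (16, 108), (20, 105), (24, 80), (28, 39), (32, 18), (36, 18), (40, 21), (44, 38), (48, 76), (52, 99), (56, 103), (60, 103), (64, 101), (68, 103), (72, 104), (76, 104),
[... 684 characters left out ...]
), (-8, 109), (-4, 109), (0, 108), (4, 109), (8, 109), (12, 109), (16, 108), (20, 108), (24, 83), (28, 30), (32, 21), (36, 21), (40, 21), (44, 18), (48, 13), (52, 45), (56, 103), (60, 107), (64, 105), (68, 104), (72, 104), (76, 107), (80, 108)]
side ch [(-80, 103), (-76, 103), (-72, 102), (-68, 104), (-64, 104), (-60, 103), (-56, 103), (-52, 102), (-48, 102), (-44, 102), (-40, 90), (-36, 32), (-32, 18), (-28, 28), (-24, 79), (-20, 107), (-16, 108), (-12, 109), (-8, 108), (-4, 109), (0, 108), (4, 108), (8, 108), (12, 108), (16, 108), (20, 107), (24, 87), (28, 34), (32, 21), (36, 21), (40, 21), (44, 23), (48, 63), (52, 87), (56, 41), (60, 24), (64, 24), (68, 30), (72, 67), (76, 97), (80, 103)]
```

```bash
cat >> h.py <<'E'
YAW=np.radians(-3.8); O=np.array([.5883,.0421,0])
A=np.array([np.cos(YAW),np.sin(YAW),0]); N=np.array([-A[1],A[0],0])
def chg(x,y,z): return O+A*x/1000+N*y/1000+np.array([0,0,z/1000])
def to(p,yaw=None):
    "remaining tool-frame turn (rad) and shift (mm, in the tool axes after the turn)"
    st=bot.read_state(); Rm=R.from_rotvec(st["tcp_rot"])
    yaw=YAW if yaw is None else yaw
    X=np.array([np.cos(yaw),np.sin(yaw),0]);Z=np.array([0,0,-1.]);Rt=R.from_matrix(np.c_[X,np.cross(Z,X),Z])
    print("t %.2f"%st["time"],"pos",(st["tool_pos"]*1000).round(1),"turn",(Rm.inv()*Rt).as_rotvec().round(4),"shift_after",(Rt.inv().apply(np.array(p)-st["tool_pos"])*1000).round(1),
     "shift_now",(Rm.inv().apply(np.array(p)-st["tool_pos"])*1000).round(1),"F",st["wrist_force"].round(1),"w %.3f"%st["width"],"q6 %.2f"%st["q"][5])
    x=st["tool_pos"]-O; print("  tcp in charger",(np.array([x@A,x@N,x[2]])*1000).round(1))
E
python3 - <<'E'
from m import *
t=read_camera("top");s=read_camera("side")
for c in(t,s):
    hsv=cv2.cvtColor(c["image"],cv2.COLOR_RGB2HSV)
    m=((hsv[...,2]>175)&(hsv[...,1]<40)).astype(np.uint8)
    for cn in cv2.findContours(m,cv2.RETR_EXTERNAL,cv2.CHAIN_APPROX_NONE)[0]:
        if cv2.contourArea(cn)>1200:
            w=cast(c,cn[:,0],.02)[:,:2].astype(np.float32)*1000
            print(cn[:,0].mean(0),[np.round(x,1) for x in cv2.minAreaRect(w)])
    print("pad px",proj(c,[chg(18,53,44),chg(0,0,88),[.4939,.2647,.052]]).round(1))
to(chg(18,54,150))
E
```

```text
[ 28.44099379 286.0931677 ] [array([359.7, 684.7]), array([156.4, 158. ]), np.float64(47.9)]
[365.92682927 241.1902439 ] [array([ 503.6, -258.2]), array([168.7, 136.8]), np.float64(13.6)]
[ 50.7639485 149.7360515] [array([784.2, 673.6]), array([311.2, 263.2]), np.float64(5.7)]
pad px [[242.5 200. ]
 [260.1 205.4]
 [179.4 239.6]]
[158.09259259 397.17460317] [array([788.6, 425.1]), array([326. , 122.3]), np.float64(2.8)]
[303.40196078 157.69117647] [array([ 529.9, -245.8]), array([223.3, 135. ]), np.float64(5.0)]
pad px [[265.2 247.3]
 [275.3 218.4]
 [314.6 311.4]]
t 0.40 pos [ 153.1 -657.3  205.3] turn [-0.0003  0.      0.2951] shift_after [ 405.9 -780.7   55.3] shift_now [ 615.4 -628.9   55.5] F [-0.7  0.3  0.5] w 1.001 q6 -0.04
  tcp in charger [-387.9 -726.7  205.3]
```

Request:
{"op": "servo_tool", "data": {
  "targets": "0 0 0.098 0 0 -10 0;0 0 0.098 0 0 -5 0;0 0 0.099 0 0 0 0;0 0 0 18 -35 0 0;0 0 0 18 -35 0 0;0 0 0 18 -35 0 0;0 0 0 18 -35 0 0;0 0 0 18 -35 0 0",
  "newtons": 20
}}

```text
time: 1.07
tool_pos: [0.2554, -0.4917, 0.2188]
tcp_rot: [3.136, -0.145, -0.002]
wrist_force: [0.3, -0.5, 0.3]
width: -0.003
```

Request:
{"op": "servo_tool", "data": {
  "targets": "0 0 0 18 -35 0 0;0 0 0 18 -35 0 0;0 0 0 18 -35 0 0;0 0 0 18 -35 0 0;0 0 0 18 -35 0 0;0 0 0 18 -35 0 0;0 0 0 18 -35 0 0;0 0 0 18 -35 0 0"
}}

```text
time: 1.73
tool_pos: [0.4303, -0.213, 0.2203]
tcp_rot: [3.131, -0.152, 0.008]
wrist_force: [0.2, 0.7, 0.7]
width: -0.003
```

```bash
python3 -c "
from h import *
to(chg(18,54,60))"
```

```text
t 1.73 pos [ 430.3 -213.   220.3] turn [ 0.0066 -0.0051 -0.0305] shift_after [ 158.7 -319.   160.3] shift_now [ 148.1 -324.7  158.9] F [0.2 0.7 0.7] w -0.003 q6 1.16
  tcp in charger [-140.7 -265.   220.3]
```

Request:
{"op": "servo_tool", "data": {
  "targets": "0.007 -0.005 -0.03 16 -35 0 0;0 0 0 16 -35 0 0;0 0 0 16 -35 0 0;0 0 0 16 -35 0 0;0 0 0 16 -35 10 0;0 0 0 16 -35 15 0;0 0 0 16 -35 15 0;0 0 0 16 -32 15 0"
}}

```text
time: 2.4
tool_pos: [0.5861, 0.0678, 0.1737]
tcp_rot: [3.139, -0.099, 0.029]
wrist_force: [-0.2, -0.5, -0.1]
width: -0.002
```

```bash
python3 -c "
from h import *
to(chg(18,54,60))"
```

```text
t 2.40 pos [586.1  67.8 173.7] turn [ 0.0007 -0.0187  0.0032] shift_after [ 21.9 -28.5 113.7] shift_now [ 19.8 -28.5 114.1] F [-0.2 -0.5 -0.1] w -0.002 q6 1.71
  tcp in charger [ -3.9  25.5 173.7]
```

Request:
{"op": "servo_tool", "data": {
  "targets": "0 -0.018 0.003 10 -14 20 0;0 0 0 10 -14 25 0;0 0 0 0 0 25 0;0 0 0 0 0 20 0;0 0 0 0 0 10 0;0 0 0 0 0 0 0"
}}

```text
time: 2.9
tool_pos: [0.6128, 0.1065, 0.0683]
tcp_rot: [-3.138, 0.087, -0.004]
wrist_force: [0.1, -0.1, -1.3]
width: 0.001
```

```bash
python3 -c "
from h import *
to(chg(18,54,47))
for n in('side','top'):
    c=read_camera(n); u,v=proj(c,chg(18,53,50))[0].astype(int); cv2.imwrite('pics/a_%s.png'%n,cv2.resize(c['image'][v-50:v+50,u-65:u+65,::-1],None,fx=4,fy=4,interpolation=cv2.INTER_CUBIC))
"
```

```text
t 2.90 pos [612.8 106.5  68.3] turn [-0.0022 -0.0025  0.0111] shift_after [-2.2 11.9 21.3] shift_now [-2.4 11.9 21.3] F [ 0.1 -0.1 -1.3] w 0.001 q6 1.76
  tcp in charger [20.2 65.9 68.3]
```

View pics/a_side.png

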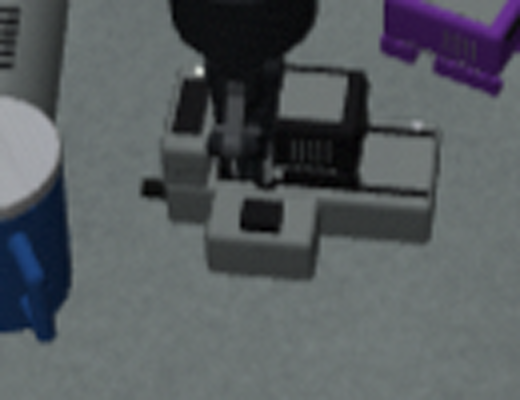

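```bash
python3 -c "
from h import *
for n in('side','top'):
    c=read_camera(n); u,v=proj(c,chg(18,53,50))[0].astype(int); p=bot.read_state()['tool_pos']
    print(n,(proj(c,[p,p+[0,0,.013],chg(18,53,44)])-[u-65,v-50])*4)
"
```

```text
side [[247.20470031 195.08703381]
 [246.22082178 180.52512564]
 [260.61410369 209.12519763]]
top [[241.32050413 187.69729458]
 [239.91110834 184.33576215]
 [261.86203759 204.0647001 ]]
```

View pics/a_top.png

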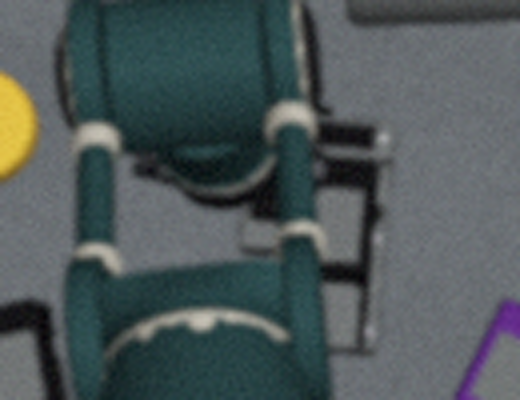

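Request:
{"op": "servo_tool", "data": {
  "targets": "-0.002 -0.002 0.011 -2 11 5 0;0 0 0 0 0 8 0;0 0 0 0 0 4 0;0 0 0 0 0 0 0;0 0 0 0 0 0 0"
}}

```text
time: 3.52
tool_pos: [0.6176, 0.093, 0.0609]
tcp_rot: [-3.137, 0.111, -0.029]
wrist_force: [0.1, 1.1, 0.7]
width: 0.002
```

```bash
python3 -c "
from h import *
to(chg(18,54,44))"
```

```text
t 3.52 pos [617.6  93.   60.9] turn [-0.003  -0.0185 -0.0046] shift_after [-7.9 -1.3 16.9] shift_now [-8.2 -1.2 16.7] F [0.1 1.1 0.7] w 0.002 q6 1.75
  tcp in charger [25.9 52.7 60.9]
```

Request:
{"op": "servo_tool", "data": {
  "targets": "-0.003 -0.018 -0.004 -7 -1 0 0"
}}

```text
time: 3.6
tool_pos: [0.6109, 0.0941, 0.061]
tcp_rot: [3.14, -0.106, 0.001]
wrist_force: [0.7, -0.6, -1.3]
width: 0.004
```

Request:
{"op": "servo_tool", "data": {
  "targets": "0 0 0 0 0 0 0"
}}

```text
time: 3.68
tool_pos: [0.6101, 0.0943, 0.0609]
tcp_rot: [3.14, -0.106, -0.002]
wrist_force: [-0.4, -0.3, -1.0]
width: 0.0
```

Request:
{"op": "servo_tool", "data": {
  "targets": "0 0 0 0 0 0 0"
}}

```text
time: 3.77
tool_pos: [0.6101, 0.0944, 0.0611]
tcp_rot: [3.14, -0.105, -0.002]
wrist_force: [0.1, 0.3, 0.6]
width: 0.001
```

```bash
python3 -c "
from h import *
to(chg(18,54,44))
read_camera('top');to(chg(18,54,44));read_camera('top')
to(chg(18,54,44))"
```

```text
t 3.77 pos [610.1  94.4  61.1] turn [ 0.0001  0.0011 -0.0007] shift_after [-0.3 -0.3 17.1] shift_now [-0.3 -0.3 17.1] F [0.1 0.3 0.6] w 0.001 q6 1.75
  tcp in charger [18.3 53.7 61.1]
t 3.82 pos [610.   94.5  61. ] turn [ 0.0001  0.0012 -0.0006] shift_after [-0.2 -0.3 17. ] shift_now [-0.2 -0.3 17. ] F [-0.4  0.4  0.3] w -0.001 q6 1.75
  tcp in charger [18.2 53.7 61. ]
t 3.87 pos [610.1  94.5  61. ] turn [ 0.0001  0.0011 -0.0006] shift_after [-0.3 -0.3 17. ] shift_now [-0.3 -0.3 17. ] F [0.6 0.4 0. ] w -0.000 q6 1.75
  tcp in charger [18.3 53.7 61. ]
```

Request:
{"op": "servo_tool", "data": {
  "targets": "0 0 0 0 0 6 0;0 0 0 0 0 5 0;0 0 0 0 0 2 0;0 0 0 0 0 1 0;0 0 0 0 0 0 0"
}}

```text
time: 4.28
tool_pos: [0.61, 0.0949, 0.0452]
tcp_rot: [3.14, -0.104, -0.002]
wrist_force: [-0.5, -0.5, -0.2]
width: -0.003
```

Request:
{"op": "servo_tool", "data": {
  "targets": "0 0 0 0 0 2 0;0 0 0 0 0 1.5 0;0 0 0 0 0 0 0"
}}

```text
time: 4.53
tool_pos: [0.6098, 0.0949, 0.041]
tcp_rot: [3.14, -0.104, -0.003]
wrist_force: [0.4, -0.1, 0.1]
width: -0.001
```

Request:
{"op": "servo_tool", "data": {
  "targets": "0 0 0 0 0 1 0;0 0 0 0 0 0 0"
}}

```text
time: 4.7
tool_pos: [0.6098, 0.0948, 0.0399]
tcp_rot: [3.14, -0.104, -0.003]
wrist_force: [-0.1, 0.1, 0.0]
width: 0.001
```

Request:
{"op": "servo_tool", "data": {
  "targets": "0 0 0 0 0 1 0;0 0 0 0 0 0 0"
}}

```text
time: 4.87
tool_pos: [0.61, 0.0948, 0.039]
tcp_rot: [3.14, -0.104, -0.002]
wrist_force: [-0.0, 0.1, 0.4]
width: 0.002
```

```bash
python3 -c "
from h import *
to(chg(18,54,44))
for n in('side',):
    c=read_camera(n); u,v=proj(c,chg(18,53,50))[0].astype(int); cv2.imwrite('pics/b_%s.png'%n,cv2.resize(c['image'][v-40:v+40,u-50:u+50,::-1],None,fx=7,fy=7,interpolation=cv2.INTER_CUBIC))
"
```

```text
t 4.87 pos [610.   94.8  39. ] turn [ 0.0001  0.0013 -0.    ] shift_after [-0.2  0.1 -5. ] shift_now [-0.2  0.1 -5. ] F [-0.   0.1  0.4] w 0.002 q6 1.75
  tcp in charger [18.2 54.1 39. ]
```

View pics/b_side.png

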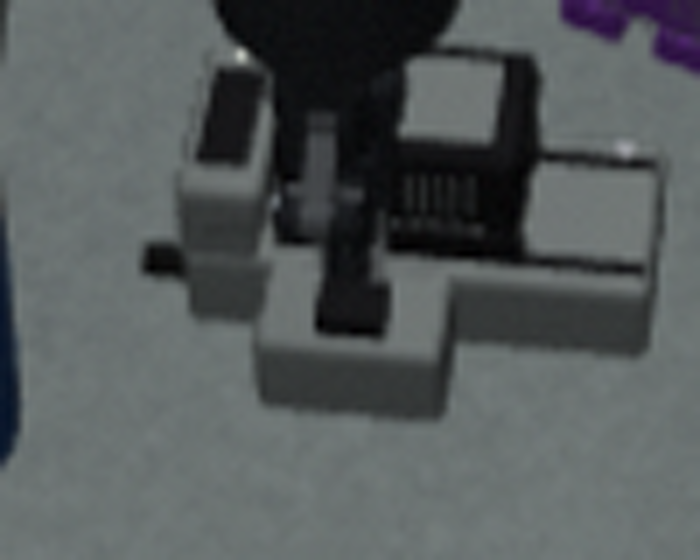

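Request:
{"op": "servo_tool", "data": {
  "targets": "0 0 0 0 0 1 0;0 0 0 0 0 0 0"
}}

```text
time: 5.08
tool_pos: [0.6103, 0.0948, 0.0383]
tcp_rot: [-3.14, 0.104, 0.001]
wrist_force: [-1.2, 0.0, 0.4]
width: -0.003
```

Request:
{"op": "servo_tool", "data": {
  "targets": "0 0 0 0 0 1 0;0 0 0 0 0 0 0"
}}

```text
time: 5.25
tool_pos: [0.6104, 0.0948, 0.0374]
tcp_rot: [-3.14, 0.104, 0.001]
wrist_force: [0.0, -0.1, -0.4]
width: -0.006
```

Request:
{"op": "servo_tool", "data": {
  "targets": "0 0 0 0 0 1 0;0 0 0 0 0 0 0"
}}

```text
time: 5.42
tool_pos: [0.6105, 0.0949, 0.0363]
tcp_rot: [-3.14, 0.104, 0.001]
wrist_force: [-0.2, 0.2, -0.3]
width: -0.002
```

```bash
python3 -c "
from h import *
o=[]
for n in('side','top'):
    c=read_camera(n); u,v=proj(c,chg(10,30,50))[0].astype(int); o.append(cv2.resize(c['image'][v-40:v+40,u-45:u+45,::-1],None,fx=4.4,fy=4.4,interpolation=cv2.INTER_CUBIC))
    p=bot.read_state()['tool_pos'];print((proj(c,[p])-[u-45,v-40])*4.4)
o=np.hstack(o);cv2.imwrite('pics/c.png',cv2.convertScaleAbs(o,alpha=1.8,beta=20)); print(bot.read_state()['joint_torque'].round(2))
"
```

```text
[[179.91615098 227.34902803]]
[[163.86560166 163.45796957]]
[  0.   -48.55 -31.25   0.     0.    -0.  ]
```

View pics/c.png

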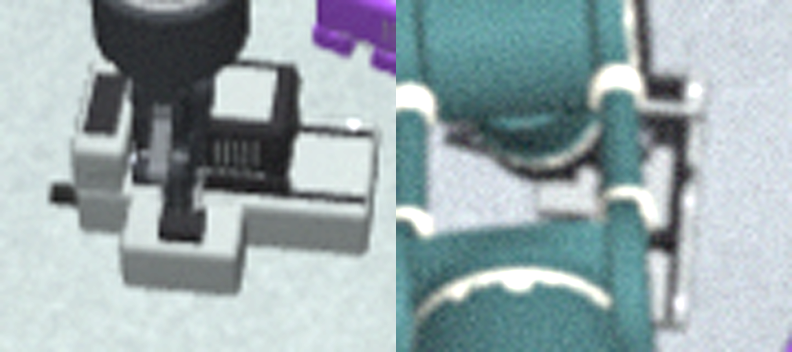

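```bash
python3 -c "
from h import *
c=read_camera('side'); u,v=proj(c,chg(18,53,50))[0].astype(int); a=c['image'][v-35:v+25,u-35:u+45,::-1].astype(float)/255
a=np.clip(a**.45*1.1,0,1)*255
cv2.imwrite('pics/d.png',cv2.resize(a.astype(np.uint8),None,fx=9,fy=9,interpolation=cv2.INTER_CUBIC))
p=bot.read_state()['tool_pos'];print((proj(c,[p,p+[0,.0145,0],chg(30,63,44),chg(6,63,44),chg(6,43,44),chg(30,43,44)])-[u-35,v-35])*9)
"
```

```text
[[313.562606   356.7372043 ]
 [309.3409925  401.02227218]
 [264.79330008 361.86240996]
 [357.13908442 369.82388201]
 [367.4714703  309.45551374]
 [276.1769258  301.70440334]]
```

View pics/d.png

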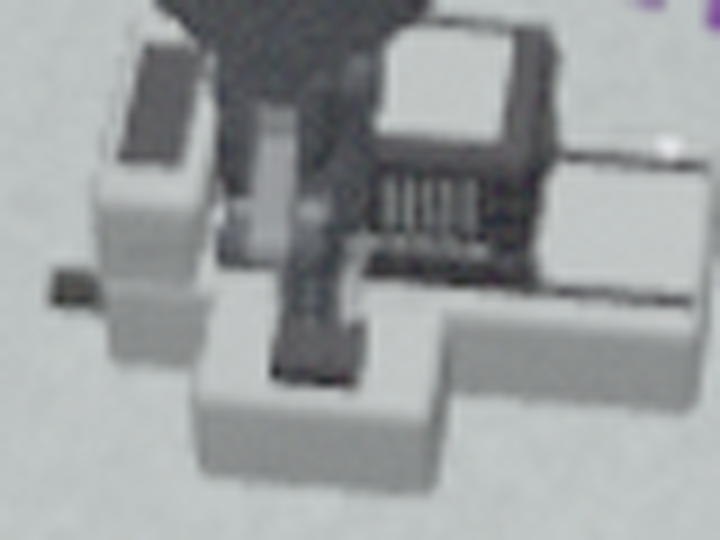

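Request:
{"op": "servo_tool", "data": {
  "targets": "0 0 0 0 0 0.8 0;0 0 0 0 0 0 0"
}}

```text
time: 5.73
tool_pos: [0.6108, 0.0949, 0.0358]
tcp_rot: [-3.14, 0.104, -0.0]
wrist_force: [0.1, -0.6, 0.4]
width: 0.003
```

Request:
{"op": "servo_tool", "data": {
  "targets": "0 0 0 0 0 0.8 0;0 0 0 0 0 0 0"
}}

```text
time: 5.9
tool_pos: [0.6108, 0.0949, 0.0349]
tcp_rot: [-3.14, 0.104, -0.0]
wrist_force: [0.2, -0.7, -0.2]
width: -0.002
```

Request:
{"op": "servo_tool", "data": {
  "targets": "0 0 0 0 0 0.8 0;0 0 0 0 0 0 0"
}}

```text
time: 6.07
tool_pos: [0.6108, 0.0949, 0.034]
tcp_rot: [-3.14, 0.104, -0.0]
wrist_force: [0.8, 0.3, 0.7]
width: 0.003
```

Request:
{"op": "servo_tool", "data": {
  "targets": "0 0 0 0 0 0.8 0;0 0 0 0 0 0 0"
}}

```text
time: 6.23
tool_pos: [0.6108, 0.0949, 0.0331]
tcp_rot: [-3.14, 0.104, -0.0]
wrist_force: [-0.6, -0.9, 0.0]
width: 0.003
```

```bash
python3 -c "
from h import *
c=read_camera('side'); u,v=proj(c,chg(18,53,50))[0].astype(int); a=c['image'][v-35:v+25,u-35:u+45,::-1].astype(float)/255
a=np.clip(a**.4*1.1,0,1)*255
cv2.imwrite('pics/e.png',cv2.resize(a.astype(np.uint8),None,fx=9,fy=9,interpolation=cv2.INTER_CUBIC))
"
```

```text
(no output)
```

View pics/e.png

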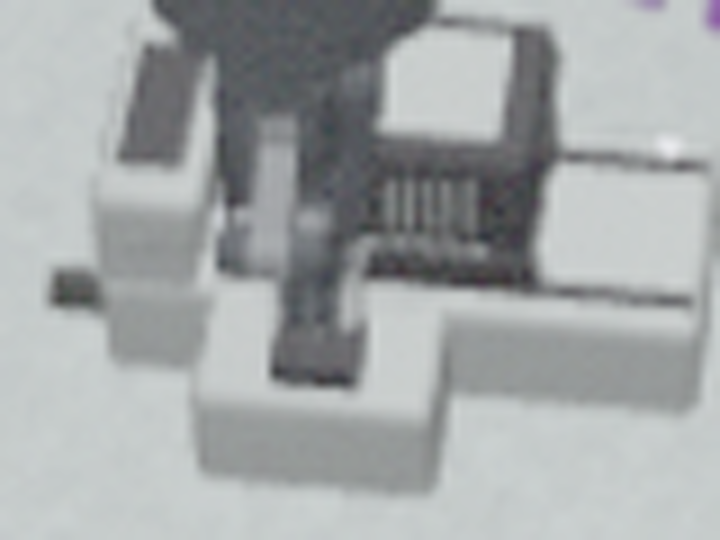

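```bash
python3 -c "
from h import *
c=read_camera('side'); u,v=proj(c,chg(18,53,50))[0].astype(int)
s0=cv2.imread('pics/side0.png')
f=lambda im:cv2.resize((np.clip((im[v-20:v+15,u-20:u+20].astype(float)/255)**.35*1.1,0,1)*255).astype(np.uint8),None,fx=9.5,fy=9.5,interpolation=cv2.INTER_NEAREST)
cv2.imwrite('pics/f.png',np.hstack([f(s0),f(c['image'][...,::-1])]))
"
```

```text
(no output)
```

View pics/f.png

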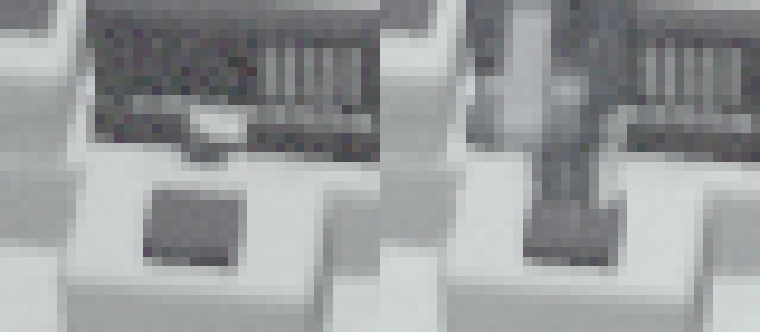

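Request:
{"op": "servo_tool", "data": {
  "targets": "0 0 0 0 0 1 0;0 0 0 0 0 0 0"
}}

```text
time: 6.5
tool_pos: [0.611, 0.0949, 0.0323]
tcp_rot: [-3.14, 0.104, -0.001]
wrist_force: [-1.3, -0.0, 0.1]
width: -0.001
```

Request:
{"op": "servo_tool", "data": {
  "targets": "0 0 0 0 0 1 0;0 0 0 0 0 0 0"
}}

```text
time: 6.67
tool_pos: [0.611, 0.095, 0.0312]
tcp_rot: [-3.14, 0.104, -0.001]
wrist_force: [-0.3, -0.4, 0.0]
width: -0.002
```

Request:
{"op": "servo_tool", "data": {
  "targets": "0 0 0 0 0 1 0;0 0 0 0 0 0 0"
}}

```text
time: 6.83
tool_pos: [0.611, 0.095, 0.0301]
tcp_rot: [-3.14, 0.104, -0.001]
wrist_force: [0.8, -0.3, -1.1]
width: 0.004
```

```bash
cat > v.py <<'E'
from h import *
import sys
c=read_camera('side'); u,v=proj(c,chg(18,53,50))[0].astype(int)
s0=cv2.imread('pics/side0.png')
f=lambda im:cv2.resize((np.clip((im[v-30:v+15,u-20:u+20].astype(float)/255)**.35*1.1,0,1)*255).astype(np.uint8),None,fx=9.5,fy=9.5,interpolation=cv2.INTER_NEAREST)
cv2.imwrite('pics/%s.png'%sys.argv[1],np.hstack([f(s0),f(c['image'][...,::-1])]))
to(chg(18,54,44))
E
python3 v.py g
```

```text
t 6.88 pos [611.1  95.   30.2] turn [-0.0003 -0.0009 -0.0001] shift_after [ -1.3   0.3 -13.8] shift_now [ -1.2   0.2 -13.8] F [ 0.3 -0.6  0.2] w -0.003 q6 1.75
  tcp in charger [19.3 54.3 30.2]
```

View pics/g.png

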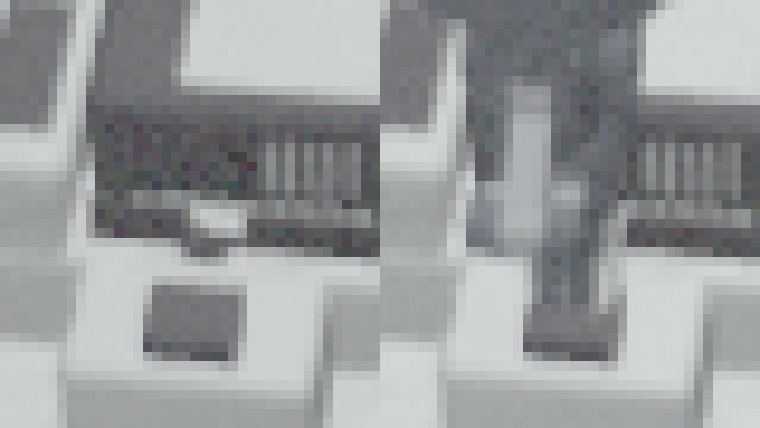

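Request:
{"op": "servo_tool", "data": {
  "targets": "0 0 0 0 0 1 0;0 0 0 0 0 0 0"
}}

```text
time: 7.05
tool_pos: [0.6112, 0.095, 0.0291]
tcp_rot: [-3.14, 0.104, -0.002]
wrist_force: [0.5, 0.0, -0.4]
width: 0.002
```

Request:
{"op": "servo_tool", "data": {
  "targets": "0 0 0 0 0 1 0;0 0 0 0 0 0 0"
}}

```text
time: 7.22
tool_pos: [0.6112, 0.095, 0.0281]
tcp_rot: [-3.14, 0.104, -0.002]
wrist_force: [0.4, 0.3, -0.2]
width: -0.001
```

Request:
{"op": "servo_tool", "data": {
  "targets": "0 0 0 0 0 1 0;0 0 0 0 0 0 0"
}}

```text
time: 7.38
tool_pos: [0.6112, 0.095, 0.0269]
tcp_rot: [-3.14, 0.104, -0.002]
wrist_force: [-0.2, 0.3, 0.2]
width: 0.001
```

Request:
{"op": "servo_tool", "data": {
  "targets": "0 0 0 0 0 1 0;0 0 0 0 0 0 0"
}}

```text
time: 7.55
tool_pos: [0.6112, 0.095, 0.0258]
tcp_rot: [-3.14, 0.104, -0.001]
wrist_force: [-0.4, -0.4, -0.5]
width: -0.001
```

```bash
python3 v.py g2
```

```text
t 7.60 pos [611.3  95.   26. ] turn [-0.0003 -0.0012 -0.    ] shift_after [ -1.4   0.3 -18. ] shift_now [ -1.4   0.3 -18. ] F [ 0.7 -0.3 -1.3] w -0.001 q6 1.75
  tcp in charger [19.4 54.3 26. ]
```

View pics/g2.png

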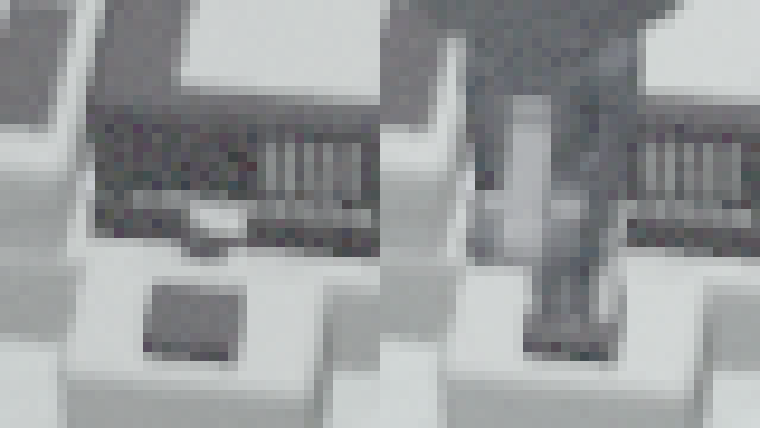

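Request:
{"op": "servo_tool", "data": {
  "targets": "0 0 0 -1 0 1 0;0 0 0 0 0 0 0"
}}

```text
time: 7.77
tool_pos: [0.6102, 0.0951, 0.0249]
tcp_rot: [-3.14, 0.104, -0.002]
wrist_force: [-0.0, 0.1, 0.1]
width: 0.004
```

Request:
{"op": "servo_tool", "data": {
  "targets": "0 0 0 0 0 1 0;0 0 0 0 0 0 0"
}}

```text
time: 7.93
tool_pos: [0.6102, 0.095, 0.0238]
tcp_rot: [-3.14, 0.104, -0.002]
wrist_force: [0.7, 0.4, 0.6]
width: -0.001
```

Request:
{"op": "servo_tool", "data": {
  "targets": "0 0 0 0 0 1 0;0 0 0 0 0 0 0"
}}

```text
time: 8.1
tool_pos: [0.6102, 0.0951, 0.0227]
tcp_rot: [-3.14, 0.104, -0.002]
wrist_force: [0.1, 0.1, -0.1]
width: 0.001
```

```bash
python3 v.py g3; python3 -c "
from h import *
c=read_camera('side'); u,v=proj(c,chg(18,53,50))[0].astype(int)
a=(np.clip((c['image'][v-90:v+20,u-65:u+65,::-1].astype(float)/255)**.4*1.1,0,1)*255).astype(np.uint8)
cv2.imwrite('pics/g4.png',cv2.resize(a,None,fx=5.4,fy=5.4,interpolation=cv2.INTER_CUBIC))
"
```

```text
t 8.15 pos [610.3  95.1  22.8] turn [-0.0004 -0.0014 -0.0001] shift_after [ -0.4   0.3 -21.2] shift_now [ -0.4   0.3 -21.2] F [ 0.9 -0.4  0.4] w -0.001 q6 1.75
  tcp in charger [18.4 54.3 22.8]
```

View pics/g3.png

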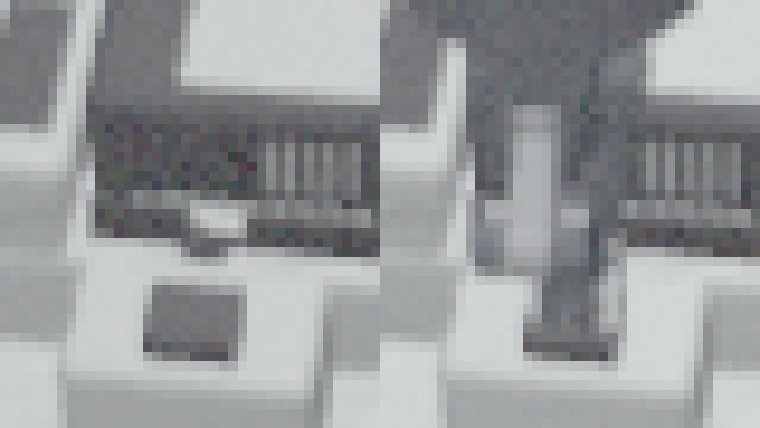

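View pics/g4.png

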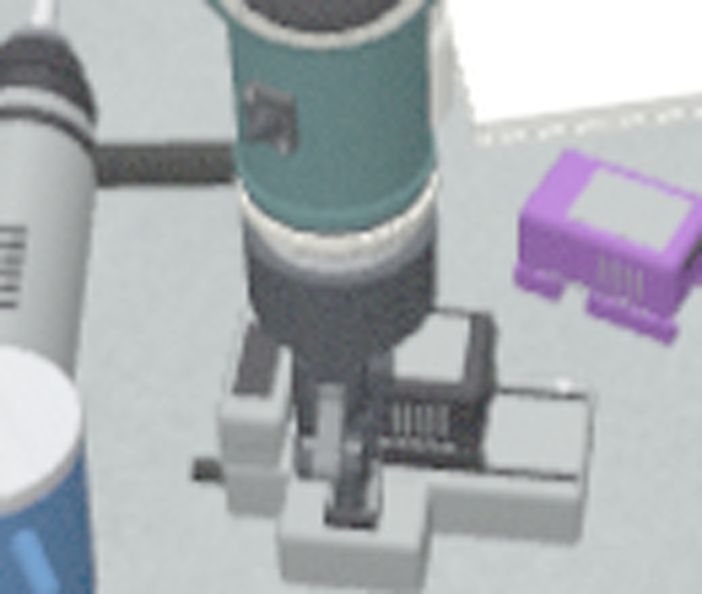

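```bash
python3 -c "
from h import *
c=read_camera('side'); u,v=proj(c,chg(18,53,50))[0].astype(int)
p=bot.read_state()['tool_pos']
for z in (.023,.044,.06,.096,.11,.13): print(z,(proj(c,[[p[0],p[1],z]])-[u-65,v-90])*5.4)
print((proj(c,[chg(18,53,44),chg(18,35,44),chg(18,43,44)])-[u-65,v-90])*5.4)
"
```

```text
0.023 [[351.88573223 530.65793937]]
0.044 [[350.05228695 500.62023652]]
0.06 [[348.62219929 477.19082273]]
0.096 [[345.29455884 422.67341983]]
0.11 [[343.95756575 400.76919312]]
0.13 [[342.00392983 368.76238272]]
[[351.82903998 498.31901681]
 [357.63172115 466.11664377]
 [355.06772752 480.34570048]]
```

Request:
{"op": "servo_tool", "data": {
  "targets": "0 0 0 0 0 0.8 0;0 0 0 0 0 0 0"
}}

```text
time: 8.42
tool_pos: [0.6105, 0.0951, 0.0222]
tcp_rot: [-3.139, 0.104, -0.003]
wrist_force: [-0.0, 1.2, 0.2]
width: -0.001
```

Request:
{"op": "servo_tool", "data": {
  "targets": "0 0 0 0 0 0.8 0;0 0 0 0 0 0 0"
}}

```text
time: 8.58
tool_pos: [0.6106, 0.0951, 0.0214]
tcp_rot: [-3.139, 0.104, -0.003]
wrist_force: [0.0, -0.4, -0.5]
width: -0.003
```

Request:
{"op": "servo_tool", "data": {
  "targets": "0 0 0 0 0 0.8 0;0 0 0 0 0 0 0"
}}

```text
time: 8.75
tool_pos: [0.6106, 0.0951, 0.0205]
tcp_rot: [-3.139, 0.104, -0.003]
wrist_force: [0.2, 0.8, 0.5]
width: 0.001
```

Request:
{"op": "servo_tool", "data": {
  "targets": "0 0 0 0 0 0.8 0;0 0 0 0 0 0 0"
}}

```text
time: 8.92
tool_pos: [0.6106, 0.0951, 0.0196]
tcp_rot: [-3.139, 0.104, -0.003]
wrist_force: [-0.4, -0.6, -0.1]
width: 0.002
```

```bash
python3 v.py g5; python3 -c "
from h import *
print(bot.read_state()['joint_torque'].round(2),bot.read_state()['torque'].round(2))
c=read_camera('top'); u,v=proj(c,chg(0,20,50))[0].astype(int)
a=(np.clip((c['image'][v-60:v+60,u-65:u+65,::-1].astype(float)/255)**.6*1.1,0,1)*255).astype(np.uint8)
cv2.imwrite('pics/g6.png',cv2.resize(a,None,fx=4.8,fy=4.8,interpolation=cv2.INTER_CUBIC))
"
```

```text
t 8.97 pos [610.7  95.1  19.7] turn [-0.0005 -0.0022 -0.    ] shift_after [ -0.8   0.4 -24.3] shift_now [ -0.8   0.4 -24.3] F [0.5 0.7 1.4] w 0.002 q6 1.75
  tcp in charger [18.8 54.4 19.7]
[-0.000e+00 -4.891e+01 -3.058e+01  0.000e+00 -1.000e-02  0.000e+00] [-0.01  0.    0.02]
```

View pics/g5.png

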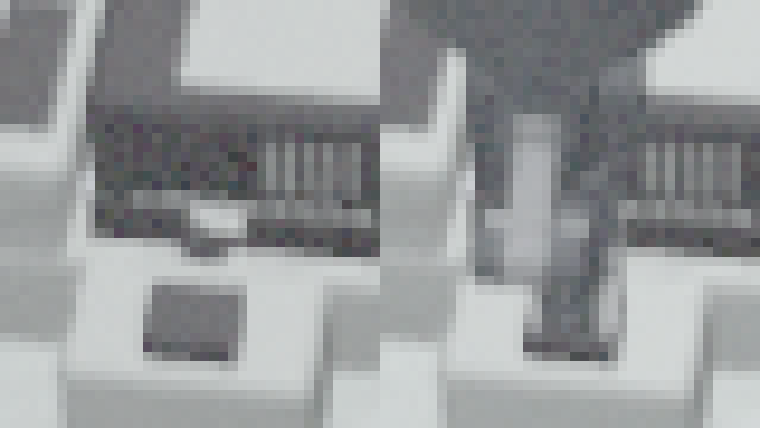

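Request:
{"op": "servo_tool", "data": {
  "targets": "0 0 0 -1 0 1 0;0 0 0 0 0 0 0"
}}

```text
time: 9.18
tool_pos: [0.6098, 0.0952, 0.0187]
tcp_rot: [-3.139, 0.104, -0.004]
wrist_force: [0.4, -0.2, -0.2]
width: 0.001
```

Request:
{"op": "servo_tool", "data": {
  "targets": "0 0 0 0 0 1 0;0 0 0 0 0 0 0"
}}

```text
time: 9.35
tool_pos: [0.6101, 0.0953, 0.0181]
tcp_rot: [-3.139, 0.104, -0.005]
wrist_force: [-0.4, -0.5, 1.3]
width: 0.002
```

Request:
{"op": "servo_tool", "data": {
  "targets": "0 0 0 0 0 1 0;0 0 0 0 0 0 0"
}}

```text
time: 9.52
tool_pos: [0.6102, 0.0953, 0.0177]
tcp_rot: [-3.139, 0.104, -0.005]
wrist_force: [-0.9, -0.4, 2.8]
width: 0.003
```

```bash
python3 v.py g7
```

```text
t 9.57 pos [610.2  95.3  17.8] turn [-0.0007 -0.0032  0.    ] shift_after [ -0.3   0.5 -26.2] shift_now [ -0.2   0.5 -26.2] F [-0.2 -0.3  2. ] w -0.003 q6 1.75
  tcp in charger [18.3 54.5 17.8]
```

View pics/g7.png

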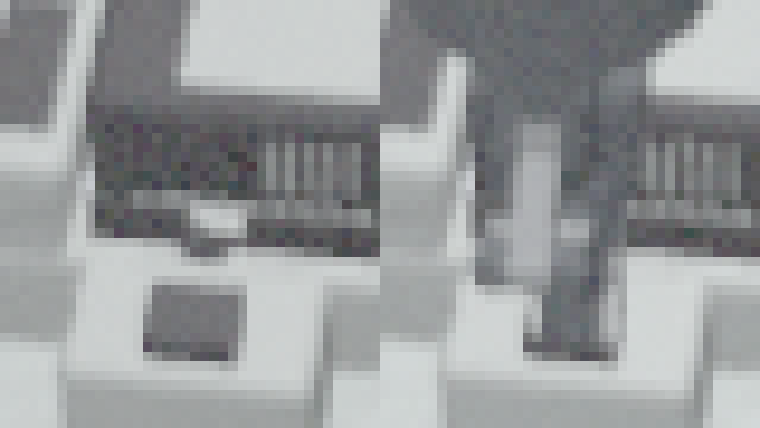

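View pics/g6.png

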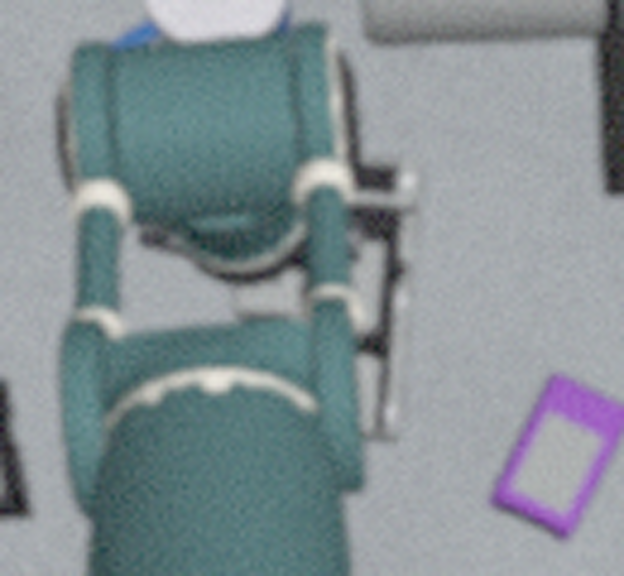

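Request:
{"op": "servo_tool", "data": {
  "targets": "0 0 0 0 0 1.5 0;0 0 0 0 0 0 0"
}}

```text
time: 9.73
tool_pos: [0.6105, 0.0953, 0.0176]
tcp_rot: [-3.139, 0.104, -0.006]
wrist_force: [-1.1, -0.1, 1.7]
width: -0.002
```

```bash
python3 v.py g8;python3 -c "
from h import *
for i in range(4):
    st=bot.read_state();print(st['torque'].round(3),st['wrist_force'].round(2),st['tool_pos'].round(4),st['joint_torque'].round(2));read_camera('top')
"
```

```text
t 9.78 pos [610.6  95.3  17.6] turn [-0.0008 -0.0039  0.    ] shift_after [ -0.8   0.6 -26.4] shift_now [ -0.7   0.6 -26.4] F [-1.2  1.1  3.1] w 0.001 q6 1.75
  tcp in charger [18.8 54.6 17.6]
[-0.066  0.187 -0.046] [-1.23  1.11  3.05] [0.6106 0.0953 0.0176] [-3.000e-02 -4.727e+01 -2.993e+01 -1.000e-02 -4.000e-01  0.000e+00]
[-0.076  0.235  0.004] [-2.71  0.08  4.01] [0.6107 0.0953 0.0175] [-2.000e-02 -4.665e+01 -2.955e+01  1.000e-02 -4.600e-01 -0.000e+00]
[-0.027  0.258 -0.042] [-0.6  -0.07  3.78] [0.6106 0.0954 0.0175] [-5.000e-02 -4.640e+01 -2.943e+01  1.000e-02 -5.100e-01 -0.000e+00]
[-0.082  0.285 -0.03 ] [-1.73 -0.66  4.25] [0.6107 0.0954 0.0175] [-6.000e-02 -4.632e+01 -2.937e+01  1.000e-02 -5.100e-01 -0.000e+00]
```

View pics/g8.png

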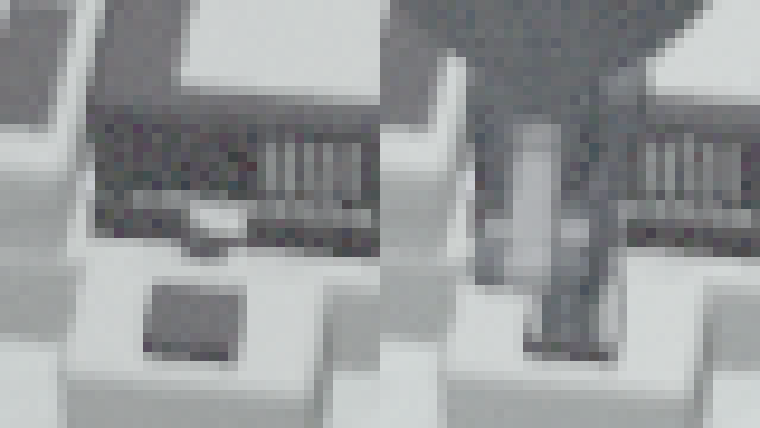

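Request:
{"op": "servo_tool", "data": {
  "targets": "0 0 0 0 0 -20 0;0 0 0 0 0 -30 0;0 0 0 0 -20 -20 0;0 0 0 0 -20 0 0;0 0 0 0 -8 0 0;0 0 0 0 0 0 0"
}}

```text
time: 10.48
tool_pos: [0.6116, 0.1434, 0.0854]
tcp_rot: [-3.14, 0.108, 0.002]
wrist_force: [0.6, 0.2, 0.5]
width: 0.004
```

```bash
cat > w.py <<'E'
from h import *
import sys
c=read_camera('side'); p=bot.read_state()['tool_pos']; u,v=proj(c,p)[0].astype(int)
u0,v0=u-65,v-85
a=(np.clip((c['image'][v0:v0+110,u0:u0+130,::-1].astype(float)/255)**.45*1.1,0,1)*255).astype(np.uint8)
a=cv2.resize(a,None,fx=5.4,fy=5.4,interpolation=cv2.INTER_CUBIC)
for dz,col in((0,(0,0,255)),(.019,(0,255,0)),(.073,(255,0,0)),(.163,(255,0,255))):
    q=(proj(c,p+[0,0,dz])[0]-[u0,v0]+.5)*5.4; cv2.circle(a,tuple(q.astype(int)),4,col,1)
cv2.imwrite('pics/%s.png'%sys.argv[1],a)
to(chg(18,54,44))
E
python3 w.py i1
```

```text
t 10.53 pos [611.  142.7  84.8] turn [ 0.0006  0.0025 -0.0023] shift_after [ 2.  47.9 40.8] shift_now [ 2.2 47.9 40.8] F [ 0.1 -0.4  0.7] w 0.004 q6 1.83
  tcp in charger [ 16.  101.9  84.8]
```

View pics/i1.png

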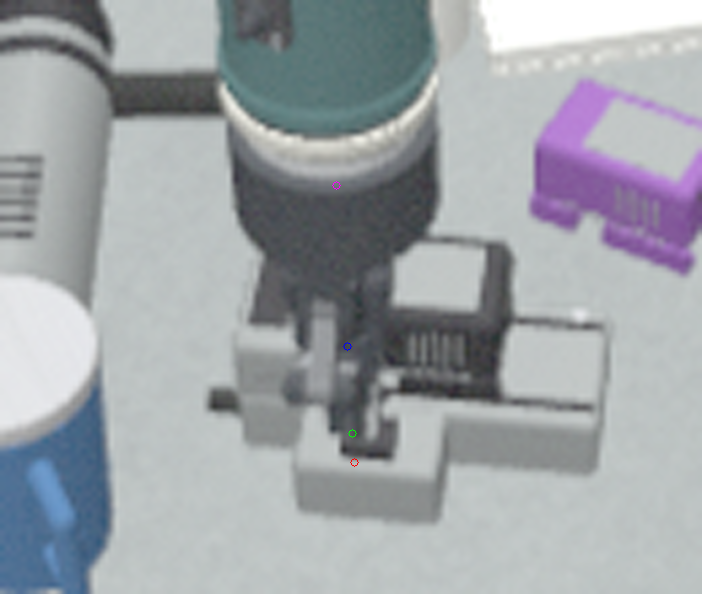

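Request:
{"op": "servo_tool", "data": {
  "targets": "0 0 0 0 -8 20 0;0 0 0 0 0 20 0;0 0 0 0 0 8 0;0 0 0 0 0 2 0;0 0 0 0 0 0 0"
}}

```text
time: 10.95
tool_pos: [0.609, 0.1472, 0.0292]
tcp_rot: [3.136, -0.107, -0.012]
wrist_force: [-0.2, 0.4, -0.0]
width: -0.001
```

```bash
python3 w.py i2
```

```text
t 11.00 pos [609.  147.1  29.4] turn [ 0.0042  0.0077 -0.0021] shift_after [  4.3  52.2 -14.6] shift_now [  4.3  52.2 -14.4] F [-0.6  0.1 -0.3] w 0.003 q6 1.84
  tcp in charger [ 13.7 106.2  29.4]
```

View pics/i2.png

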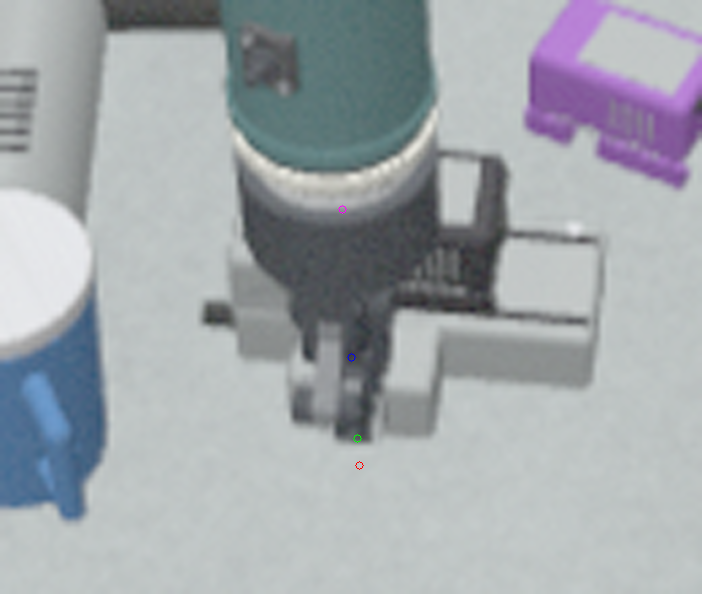

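Request:
{"op": "servo_tool", "data": {
  "targets": "0 0 0 0 0 12 0;0 0 0 0 0 8 0;0 0 0 0 0 4 0;0 0 0 0 0 1.5 0;0 0 0 0 0 0 0"
}}

```text
time: 11.42
tool_pos: [0.6105, 0.1461, 0.0035]
tcp_rot: [3.136, -0.109, -0.007]
wrist_force: [0.4, 0.0, 0.3]
width: -0.001
```

Request:
{"op": "servo_tool", "data": {
  "targets": "0 0 0 0 0 1 0;0 0 0 0 0 1 0;0 0 0 0 0 1 0;0 0 0 0 0 0 0"
}}

```text
time: 11.75
tool_pos: [0.6114, 0.1464, 0.0012]
tcp_rot: [3.137, -0.109, -0.005]
wrist_force: [0.7, -0.2, 0.7]
width: -0.002
```

Request:
{"op": "servo_tool", "data": {
  "targets": "0 0 0 0 0 1.5 0;0 0 0 0 0 1.5 0;0 0 0 0 0 1.5 0;0 0 0 0 0 0 0"
}}

```text
time: 12.08
tool_pos: [0.6121, 0.1466, -0.0028]
tcp_rot: [3.137, -0.109, -0.002]
wrist_force: [-1.0, 0.2, -0.7]
width: -0.002
```

```bash
python3 w.py i3
```

```text
t 12.13 pos [612.2 146.7  -2.7] turn [ 0.0026  0.001  -0.003 ] shift_after [  1.1  51.9 -46.7] shift_now [  1.2  52.  -46.6] F [-0.7 -0.   0.1] w -0.002 q6 1.84
  tcp in charger [ 16.9 105.9  -2.7]
```

View pics/i3.png

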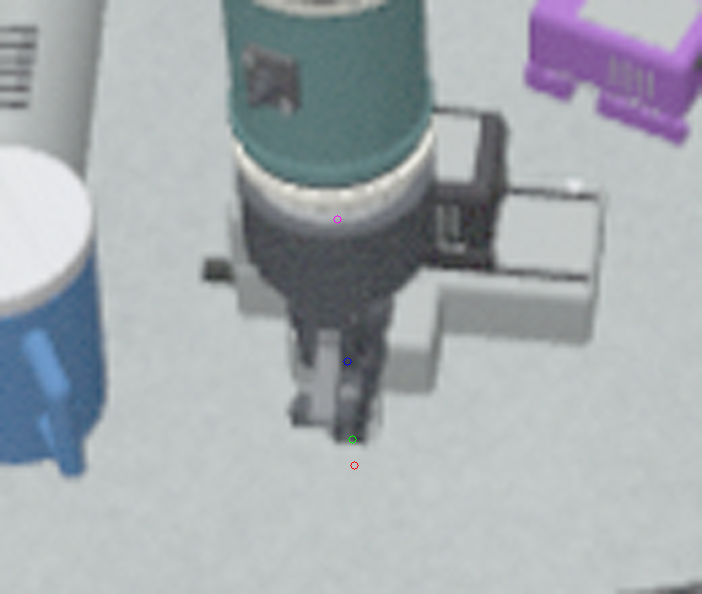

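Request:
{"op": "servo_tool", "data": {
  "targets": "0 0 0 0 -4 7 0;0 0 0 0 0 6 0;0 0 0 0 0 3 0;0 0 0 0 0 1.5 0;0 0 0 0 0 0 0"
}}

```text
time: 12.55
tool_pos: [0.6123, 0.1512, -0.0224]
tcp_rot: [3.137, -0.109, -0.002]
wrist_force: [0.1, -0.3, 0.3]
width: 0.004
```

Request:
{"op": "servo_tool", "data": {
  "targets": "0 0 0 0 0 1 0;0 0 0 0 0 1 0;0 0 0 0 0 1 0;0 0 0 0 0 0 0"
}}

```text
time: 12.88
tool_pos: [0.6123, 0.1511, -0.0255]
tcp_rot: [3.137, -0.109, -0.003]
wrist_force: [-0.1, 0.3, -0.2]
width: -0.001
```

Request:
{"op": "servo_tool", "data": {
  "targets": "0 0 0 0 0 1 0;0 0 0 0 0 1 0;0 0 0 0 0 0 0"
}}

```text
time: 13.13
tool_pos: [0.6128, 0.1512, -0.0253]
tcp_rot: [3.137, -0.109, -0.002]
wrist_force: [-1.1, 0.4, 0.3]
width: -0.0
```

```bash
sed -i 's/dz,col in((0,(0,0,255)),(.019,(0,255,0)),(.073,(255,0,0)),(.163,(255,0,255)))/dz,col in((.0255,(0,0,255)),(.0445,(0,255,0)),(.0985,(255,0,0)))/' w.py; python3 w.py i4
```

```text
t 13.18 pos [613.  151.3 -25.2] turn [ 0.0025  0.0008 -0.003 ] shift_after [  0.6  56.5 -69.2] shift_now [  0.7  56.7 -69.1] F [-0.5 -0.4  0.7] w 0.001 q6 1.85
  tcp in charger [ 17.4 110.5 -25.2]
```

View pics/i4.png

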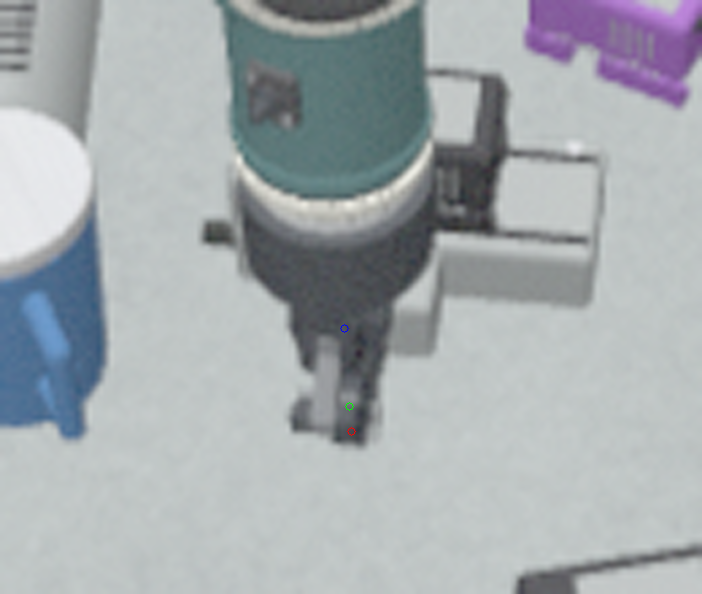

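Request:
{"op": "servo_tool", "data": {
  "targets": "0 0 0 0 0 -30 0;0 0 0 0 0 -30 0;0 0 0 0 15 -12 0;0 0 0 0 22 0 0;0 0 0 0 10 0 0;0 0 0 0 4 0 0;0 0 0 0 0 0 0"
}}

```text
time: 13.77
tool_pos: [0.6082, 0.0963, 0.047]
tcp_rot: [3.136, -0.107, -0.004]
wrist_force: [0.6, -0.1, -1.1]
width: -0.0
```

```bash
sed -i 's/    print("t %.2f"/    st["tool_pos"][2]+=.0255\n    print("t %.2f"/' h.py; python3 -c "
from h import *
to(chg(18,54,44))"
```

```text
t 13.77 pos [608.2  96.3  72.5] turn [ 0.004   0.0025 -0.002 ] shift_after [ 1.7  1.4 28.5] shift_now [ 1.8  1.3 28.5] F [ 0.6 -0.1 -1.1] w -0.000 q6 1.76
  tcp in charger [16.3 55.4 72.5]
```

Request:
{"op": "servo_tool", "data": {
  "targets": "0.004 0.002 -0.002 2 1 14 0;0 0 0 0 0 8 0;0 0 0 0 0 3 0;0 0 0 0 0 0 0"
}}

```text
time: 14.1
tool_pos: [0.6084, 0.0947, 0.0184]
tcp_rot: [-3.139, 0.108, 0.007]
wrist_force: [-0.6, -0.1, 0.4]
width: -0.001
```

Request:
{"op": "servo_tool", "data": {
  "targets": "0 0 0 0 0 2 0;0 0 0 0 0 2 0;0 0 0 0 0 2 0;0 0 0 0 0 2 0"
}}

```text
time: 14.43
tool_pos: [0.6116, 0.0957, 0.0171]
tcp_rot: [3.139, -0.104, 0.0]
wrist_force: [-1.6, -0.2, 6.1]
width: 0.002
```

```bash
python3 -c "
from h import *
to(chg(18,54,44))"
```

```text
t 14.43 pos [611.6  95.7  42.6] turn [ 0.001  -0.0002 -0.0002] shift_after [-1.7  1.  -1.4] shift_now [-1.7  1.  -1.4] F [-1.6 -0.2  6.1] w 0.002 q6 1.75
  tcp in charger [19.7 55.  42.6]
```

```bash
python3 v.py j1; python3 w.py j2; python3 -c "
from h import *
for i in range(4):
    st=bot.read_state();print(st['torque'].round(3),st['wrist_force'].round(2),st['tool_pos'].round(4));read_camera('top')
"
```

```text
t 14.48 pos [612.   95.8  42.6] turn [ 0.0008 -0.001  -0.0001] shift_after [-2.1  1.1 -1.4] shift_now [-2.1  1.1 -1.4] F [-0.3 -1.5  6.6] w -0.001 q6 1.75
  tcp in charger [20.1 55.1 42.6]
t 14.53 pos [612.2  95.9  42.6] turn [ 0.0006 -0.0014 -0.0001] shift_after [-2.3  1.2 -1.4] shift_now [-2.3  1.2 -1.4] F [-0.1 -1.6  6.8] w -0.002 q6 1.75
  tcp in charger [20.3 55.2 42.6]
[-0.181  0.08   0.043] [-0.13 -1.62  6.77] [0.6122 0.0959 0.0171]
[-0.192  0.068  0.038] [-0.01 -0.6   5.78] [0.6123 0.0959 0.0171]
[-0.174  0.054  0.014] [ 0.41 -0.5   7.03] [0.6122 0.0959 0.0171]
[-0.163  0.083  0.01 ] [-0.94 -0.15  5.83] [0.6122 0.0959 0.0171]
```

View pics/j1.png

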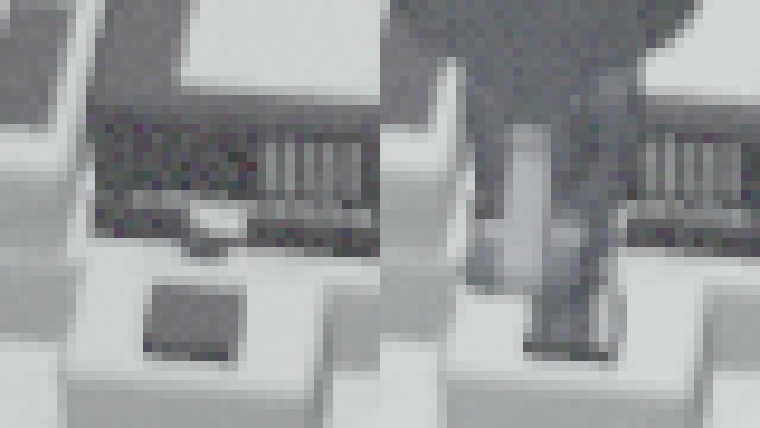

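View pics/j2.png

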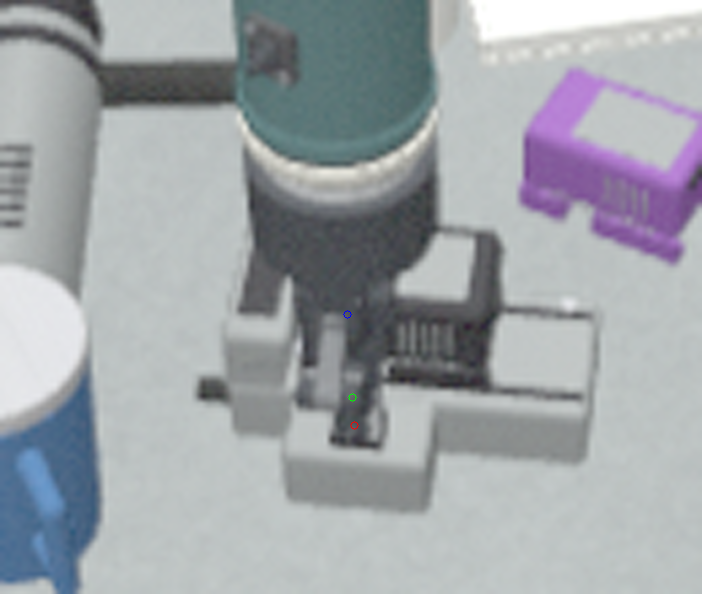

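Request:
{"op": "servo_tool", "data": {
  "targets": "0 0 0 0 0 -20 0;0 0 0 0 -15 -25 0;0 0 0 0 -25 -10 0;0 0 0 0 -15 0 30;0 0 0 0 -5 0 30;0 0 0 0 0 0 30;0 0 0 0 0 0 30"
}}

```text
time: 15.32
tool_pos: [0.6154, 0.1599, 0.0732]
tcp_rot: [3.139, -0.1, -0.001]
wrist_force: [0.0, -0.3, -0.3]
width: 0.351
```

```bash
python3 w.py k1; python3 -c "
from h import *
c=read_camera('top');cv2.imwrite('pics/k2.png',c['image'][:,:,::-1])"
```

```text
t 15.37 pos [615.1 159.7  98.4] turn [0.0013 0.0011 0.0022] shift_after [-1.  65.1 54.4] shift_now [-1.  65.  54.5] F [-0.3  0.6 -0.2] w 0.357 q6 1.85
  tcp in charger [ 19.  119.1  98.4]
```

View pics/k1.png

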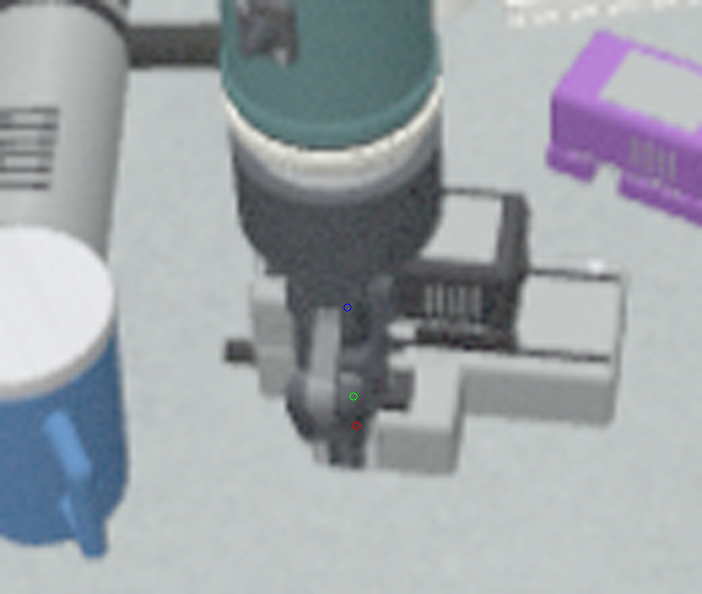

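Request:
{"op": "servo_tool", "data": {
  "targets": "0 0 0 0 20 10 0;0 0 0 0 25 10 0;0 0 0 -1 13 6 0;0 0 0 0 6 2 0;0 0 0 0 0 0 0;0 0 0 0 0 0 0"
}}

```text
time: 15.92
tool_pos: [0.6065, 0.09, 0.0397]
tcp_rot: [3.138, -0.107, -0.013]
wrist_force: [0.0, 0.3, -0.0]
width: 0.001
```

```bash
python3 -c "
from h import *
to(chg(17,53,47))"
```

```text
t 15.92 pos [606.5  90.   65.2] turn [ 0.0025  0.0082 -0.0017] shift_after [ 2.  -4.  18.2] shift_now [ 2.2 -4.  18.1] F [ 0.   0.3 -0. ] w 0.001 q6 1.75
  tcp in charger [15.  49.  65.2]
```

Request:
{"op": "servo_tool", "data": {
  "targets": "0.002 0.008 -0.002 2 -4 5 0;0 0 0 0 0 8 0;0 0 0 0 0 3 0;0 0 0 0 0 0 0;0 0 0 0 0 0 0"
}}

```text
time: 16.33
tool_pos: [0.6102, 0.0969, 0.023]
tcp_rot: [-3.139, 0.101, -0.004]
wrist_force: [0.2, -0.0, 0.5]
width: 0.001
```

```bash
python3 -c "
from h import *
to(chg(17,53,44));print(bot.read_state()['torque'])"
```

```text
t 16.33 pos [610.2  96.9  48.5] turn [-0.0012 -0.0028  0.0018] shift_after [-1.2  3.1  4.5] shift_now [-1.2  3.1  4.5] F [ 0.2 -0.   0.5] w 0.001 q6 1.75
  tcp in charger [18.2 56.1 48.5]
[-0.04325944  0.02676085  0.02097886]
```

Request:
{"op": "servo_tool", "data": {
  "targets": "-0.001 -0.003 0 -1 3 3 0;0 0 0 0 0 0 0;0 0 0 -0.5 0 3 0;0 0 0 -0.5 0 3 0;0 0 0 -0.5 0 3 0;0 0 0 -0.5 0 3 0"
}}

```text
time: 16.83
tool_pos: [0.613, 0.0953, 0.017]
tcp_rot: [-3.139, 0.098, -0.016]
wrist_force: [-4.8, -0.8, 14.3]
width: -0.002
```

```bash
python3 -c "
from h import *
to(chg(17,53,44));print(bot.read_state()['torque'])"
```

```text
t 16.83 pos [613.   95.3  42.5] turn [-0.0011 -0.0103  0.0037] shift_after [-4.1  1.7 -1.5] shift_now [-4.1  1.7 -1.6] F [-4.8 -0.8 14.3] w -0.002 q6 1.75
  tcp in charger [21.1 54.7 42.5]
[-0.31405546  0.54715433 -0.05409207]
```

```bash
python3 -c "
from h import *
r=[]
for i in range(6):
    st=bot.read_state();r.append(np.r_[st['wrist_force'],st['torque'],st['tool_pos']*1000]);c=read_camera('side')
r=np.array(r);print(r.round(2));print(r[2:].mean(0).round(3))
p=st['tool_pos'];u,v=proj(c,p)[0].astype(int)
u0,v0=u-65,v-85
a=(np.clip((c['image'][v0:v0+110,u0:u0+130,::-1].astype(float)/255)**.45*1.1,0,1)*255).astype(np.uint8)
a=cv2.resize(a,None,fx=5.4,fy=5.4,interpolation=cv2.INTER_CUBIC)
for zz,col in((.073,(0,0,255)),(.0985,(255,0,0))):
  q=[p+np.array([sx*.038,sy*.0425,zz]) for sx,sy in((1,1),(1,-1),(-1,-1),(-1,1))]
  q=((proj(c,q)-[u0,v0]+.5)*5.4).astype(int); cv2.polylines(a,[q],True,col,1)
cv2.imwrite('pics/l1.png',a)
"
```

```text
[[-4.8200e+00 -7.9000e-01  1.4260e+01 -3.1000e-01  5.5000e-01 -5.0000e-02
   6.1301e+02  9.5260e+01  1.6980e+01]
 [ 1.7000e-01 -7.8000e-01  9.5200e+00 -2.2000e-01  2.0000e-02 -0.0000e+00
   6.1372e+02  9.5260e+01  1.7020e+01]
 [ 1.6000e-01 -6.5000e-01  9.5600e+00 -1.9000e-01 -3.0000e-02  3.0000e-02
   6.1415e+02  9.5310e+01  1.7040e+01]
 [-4.7000e-01  8.0000e-01  1.0260e+01 -2.4000e-01  2.0000e-02  2.0000e-02
   6.1426e+02  9.5330e+01  1.7060e+01]
 [-1.1000e-01 -1.3000e-01  1.0780e+01 -2.8000e-01  4.0000e-02  2.0000e-02
   6.1426e+02  9.5330e+01  1.7070e+01]
 [-2.0000e-01  4.5000e-01  9.5300e+00 -2.6000e-01  1.0000e-02 -0.0000e+00
   6.1427e+02  9.5340e+01  1.7060e+01]]
[-1.55000e-01  1.16000e-01  1.00320e+01 -2.42000e-01  1.10000e-02
  1.80000e-02  6.14238e+02  9.53290e+01  1.70580e+01]
```

View pics/l1.png

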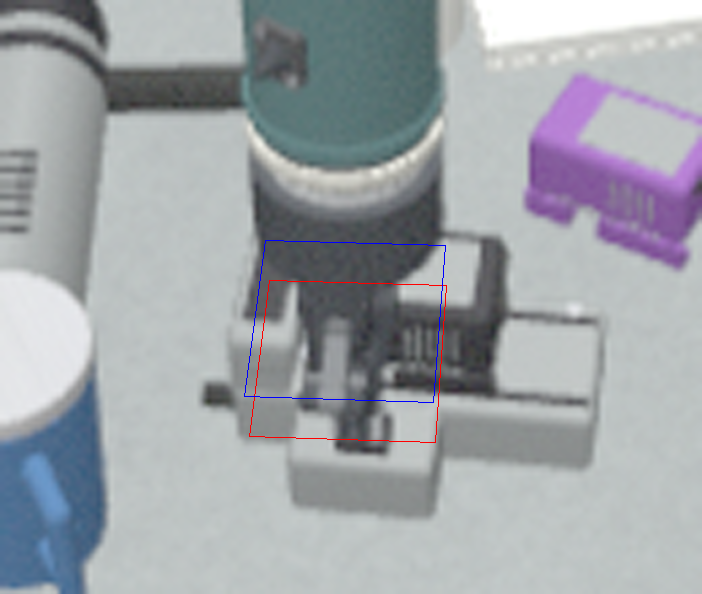

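Request:
{"op": "servo_tool", "data": {
  "targets": "0 0 0 0 0 -20 0;0 0 0 -1 0 -12 0;0 0 0 -1 -12 0 48;0 0 0 -1 -10 0 48;0 0 0 0 -3 0 48;0 0 0 0 0 0 48;0 0 0 0 0 0 48"
}}

```text
time: 17.72
tool_pos: [0.6123, 0.1237, 0.0498]
tcp_rot: [-3.138, 0.098, -0.022]
wrist_force: [-1.0, -0.3, 0.4]
width: 0.56
```

```bash
python3 w.py m1; python3 -c "
from h import *
to(chg(17,79,60))"
```

```text
t 17.77 pos [612.  123.6  75. ] turn [-0.0022 -0.0134  0.0036] shift_after [-0.2 28.9 31. ] shift_now [-0.8 28.9 30.9] F [0.7 0.2 1.2] w 0.559 q6 1.79
  tcp in charger [18.2 82.9 75. ]
t 17.77 pos [612.  123.6  75. ] turn [-0.0022 -0.0134  0.0036] shift_after [-1.2  3.9 15. ] shift_now [-1.5  3.9 14.9] F [0.7 0.2 1.2] w 0.559 q6 1.79
  tcp in charger [18.2 82.9 75. ]
```

View pics/m1.png

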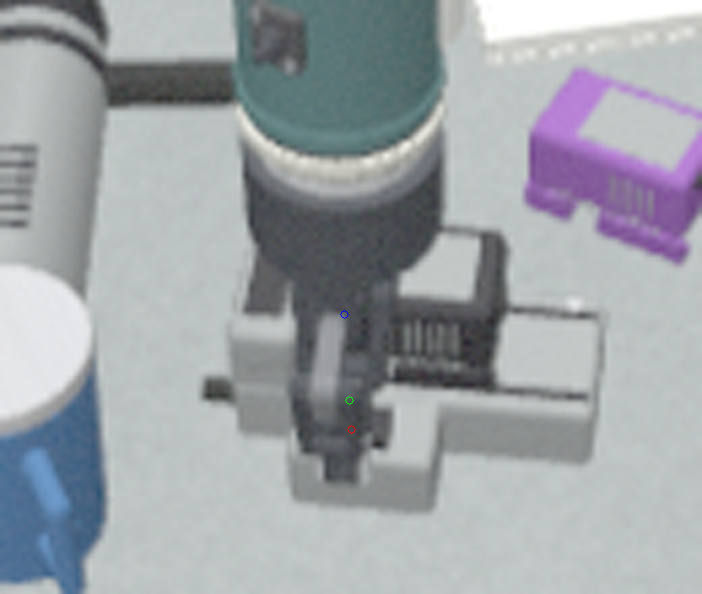

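Request:
{"op": "servo_tool", "data": {
  "targets": "-0.002 -0.013 0.004 -1 4 10 48;0 0 0 0 0 8 48;0 0 0 0 0 4 48;0 0 0 0 0 0 48;0 0 0 0 0 0 48"
}}

```text
time: 18.18
tool_pos: [0.6082, 0.1182, 0.0215]
tcp_rot: [3.138, -0.106, -0.011]
wrist_force: [-0.3, 0.1, -0.1]
width: 0.559
```

```bash
python3 -c "
from h import *
to(chg(17,79,44))"
```

```text
t 18.18 pos [608.2 118.2  47. ] turn [ 0.0017  0.0068 -0.0012] shift_after [ 2.1 -1.8  3. ] shift_now [ 2.2 -1.8  3. ] F [-0.3  0.1 -0.1] w 0.559 q6 1.79
  tcp in charger [14.9 77.2 47. ]
```

Request:
{"op": "servo_tool", "data": {
  "targets": "0.002 0.006 0 2 -1.5 2 48;0 0 0 0 0 2 48;0 0 0 0 0 1.5 48;0 0 0 0 0 0 48"
}}

```text
time: 18.52
tool_pos: [0.6104, 0.1191, 0.0153]
tcp_rot: [-3.139, 0.107, 0.001]
wrist_force: [-0.1, 0.2, 1.4]
width: 0.561
```

Request:
{"op": "servo_tool", "data": {
  "targets": "0 0 0 0 0 1.5 48;0 0 0 0 0 1.5 48;0 0 0 0 0 0 48"
}}

```text
time: 18.77
tool_pos: [0.6111, 0.1193, 0.0142]
tcp_rot: [-3.139, 0.107, -0.001]
wrist_force: [-0.3, 0.0, 2.4]
width: 0.561
```

Request:
{"op": "servo_tool", "data": {
  "targets": "0 0 0 0 0 1.5 48;0 0 0 0 0 1.5 48;0 0 0 0 0 0 48"
}}

```text
time: 19.02
tool_pos: [0.6127, 0.1199, 0.014]
tcp_rot: [-3.139, 0.107, -0.006]
wrist_force: [-0.9, -0.1, 2.5]
width: 0.562
```

```bash
python3 w.py m2; python3 -c "
from h import *
to(chg(17,79,44));print(bot.read_state()['torque'].round(3))"
```

```text
t 19.07 pos [612.8 119.9  39.5] turn [-0.0014 -0.004  -0.002 ] shift_after [-1.3 25.2 -4.5] shift_now [-1.3 25.2 -4.5] F [-0.9  0.1  3.8] w 0.562 q6 1.79
  tcp in charger [19.3 79.2 39.5]
t 19.07 pos [612.8 119.9  39.5] turn [-0.0014 -0.004  -0.002 ] shift_after [-2.3  0.2 -4.5] shift_now [-2.3  0.2 -4.5] F [-0.9  0.1  3.8] w 0.562 q6 1.79
  tcp in charger [19.3 79.2 39.5]
[-0.084  0.166 -0.014]
```

View pics/m2.png

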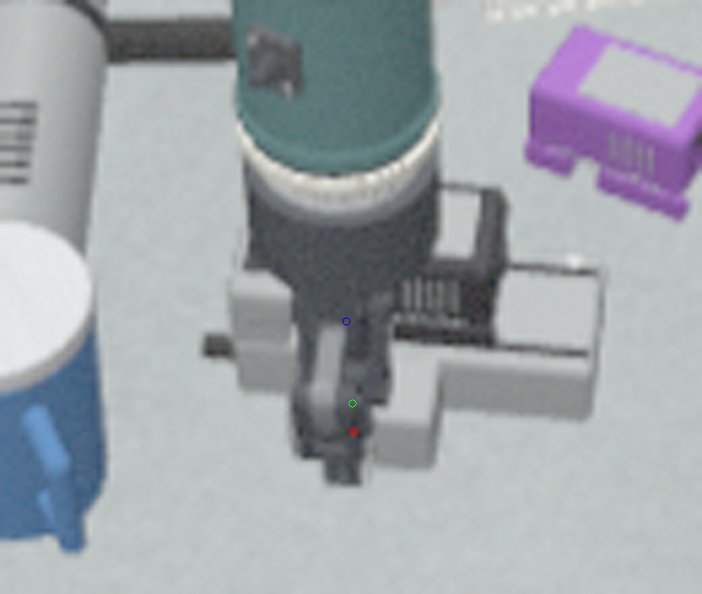

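Request:
{"op": "servo_tool", "data": {
  "targets": "0 0 0 -1 0 2.5 48;0 0 0 -1 0 2.5 48;0 0 0 -0.5 0 2.5 48"
}}

```text
time: 19.32
tool_pos: [0.6153, 0.1216, 0.0122]
tcp_rot: [-3.136, 0.107, -0.021]
wrist_force: [-2.8, 2.3, 11.6]
width: 0.562
```

```bash
python3 -c "
from h import *
for i in range(4):
  to(chg(17,79,44));print(bot.read_state()['torque'].round(3)); c=read_camera('side')
cv2.imwrite('pics/n.png',c['image'][:,:,::-1])
"
```

```text
t 19.32 pos [615.3 121.6  37.7] turn [-0.0039 -0.0136 -0.0016] shift_after [-4.7  2.1 -6.3] shift_now [-4.6  2.1 -6.4] F [-2.8  2.3 11.6] w 0.562 q6 1.79
  tcp in charger [21.7 81.1 37.7]
[-0.379  0.419 -0.096]
t 19.37 pos [615.7 121.8  37.6] turn [-0.0042 -0.0144 -0.0015] shift_after [-5.   2.3 -6.4] shift_now [-4.9  2.3 -6.5] F [0.1 1.8 9.1] w 0.558 q6 1.79
  tcp in charger [22.  81.3 37.6]
[-0.137  0.121  0.014]
t 19.42 pos [615.6 121.8  37.3] turn [-0.0043 -0.0143 -0.0015] shift_after [-5.   2.3 -6.7] shift_now [-4.9  2.3 -6.7] F [-0.1  2.2  6. ] w 0.564 q6 1.79
  tcp in charger [22.  81.3 37.3]
[ 0.016 -0.082  0.065]
t 19.47 pos [615.6 121.8  37.1] turn [-0.0044 -0.0143 -0.0015] shift_after [-4.9  2.3 -6.9] shift_now [-4.8  2.3 -7. ] F [0.3 1.6 5.4] w 0.564 q6 1.79
  tcp in charger [21.9 81.3 37.1]
[-0.021 -0.046  0.021]
```

```bash
python3 w.py n1
```

```text
t 19.57 pos [615.6 121.8  36.8] turn [-0.0044 -0.0142 -0.0016] shift_after [-3.9 27.3 -7.2] shift_now [-3.8 27.3 -7.3] F [-0.1  2.1  4.8] w 0.563 q6 1.79
  tcp in charger [21.9 81.3 36.8]
```

View pics/n1.png

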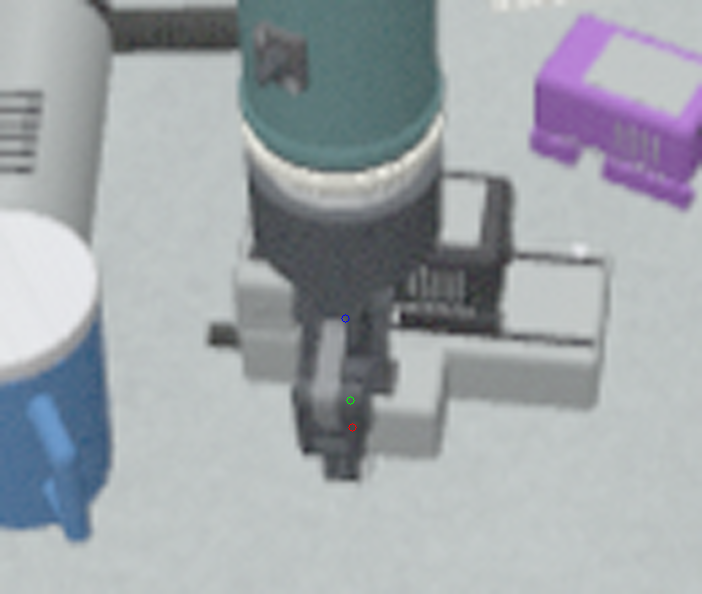

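Request:
{"op": "servo_tool", "data": {
  "targets": "-0.004 -0.014 0 -3 2 1.5 48;0 0 0 -1 0 1.5 48;0 0 0 0 0 1 48"
}}

```text
time: 19.82
tool_pos: [0.6155, 0.1221, 0.01]
tcp_rot: [-3.136, 0.106, -0.013]
wrist_force: [-1.8, -0.1, 4.0]
width: 0.562
```

```bash
cat >> h.py <<'E'
def packx(c):
    from m import labels
    out=[]
    for d in range(-30,10,4):
        pass
E
python3 w.py n2;python3 -c "
from h import *
to(chg(17,79,44));print(bot.read_state()['torque'].round(3))
"
```

```text
t 19.87 pos [615.5 122.2  35.4] turn [-0.0038 -0.0081 -0.0013] shift_after [-3.8 27.7 -8.6] shift_now [-3.7 27.7 -8.8] F [-1.1  0.5  3.5] w 0.559 q6 1.79
  tcp in charger [21.8 81.7 35.4]
t 19.87 pos [615.5 122.2  35.4] turn [-0.0038 -0.0081 -0.0013] shift_after [-4.8  2.7 -8.6] shift_now [-4.8  2.7 -8.7] F [-1.1  0.5  3.5] w 0.559 q6 1.79
  tcp in charger [21.8 81.7 35.4]
[ 0.025  0.028 -0.074]
```

View pics/n2.png

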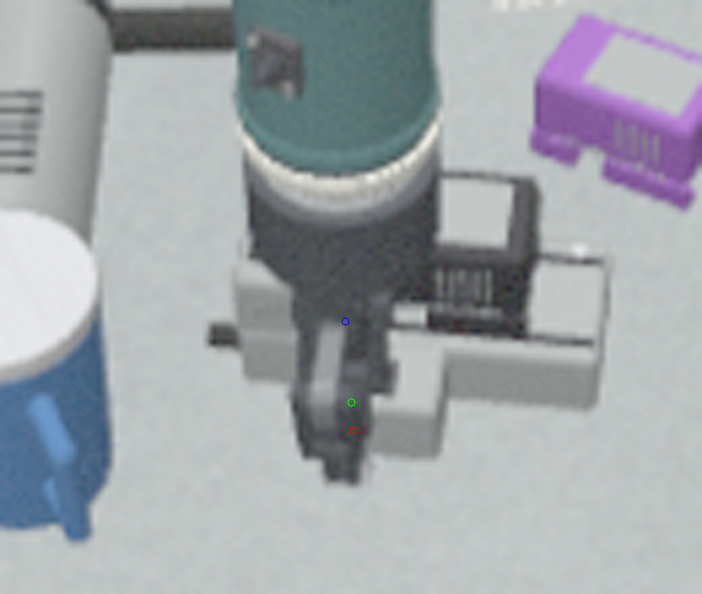

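Request:
{"op": "servo_tool", "data": {
  "targets": "0 0 0 0 0 -25 48;0 0 0 0 0 -35 60;0 0 0 -5 15 -15 75;0 0 0 -10 25 0 75;0 0 0 -10 25 0 75;0 0 0 -4 10 0 75;0 0 0 0 4 0 75;0 0 0 0 0 0 75"
}}

```text
time: 20.53
tool_pos: [0.577, 0.0426, 0.0808]
tcp_rot: [-3.137, 0.103, -0.004]
wrist_force: [-0.8, 0.0, -0.6]
width: 0.876
```

```bash
python3 -c "
from h import *
to(chg(-10,0,50))
c=read_camera('side');cv2.imwrite('pics/o.png',cv2.resize(c['image'][150:290,200:350,::-1],None,fx=4,fy=4,interpolation=cv2.INTER_CUBIC))
c=read_camera('top');cv2.imwrite('pics/o2.png',c['image'][:,:,::-1])
"
```

```text
t 20.53 pos [577.   42.6 106.3] turn [-0.0026 -0.0028  0.0006] shift_after [ 1.3 -0.2 56.3] shift_now [ 1.2 -0.1 56.3] F [-0.8  0.  -0.6] w 0.876 q6 1.66
  tcp in charger [-11.3  -0.2 106.3]
```

View pics/o.png

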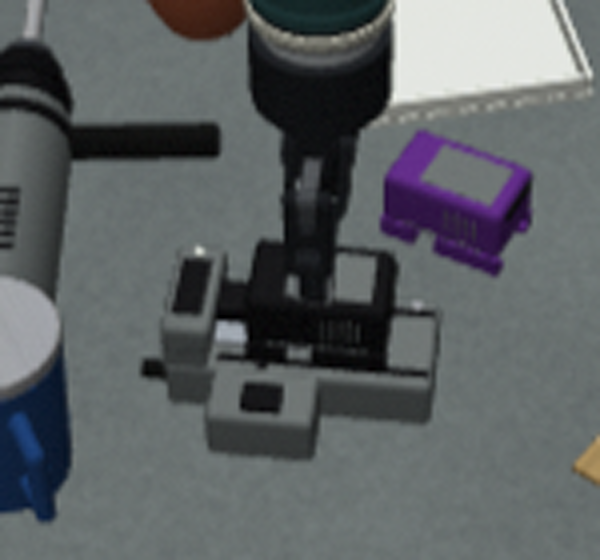

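Request:
{"op": "servo_tool", "data": {
  "targets": "-0.002 -0.003 0 0 0 20 75;0 0 0 0 0 20 75;0 0 0 0 0 10 75;0 0 0 0 0 3 75;0 0 0 0 0 0 75"
}}

```text
time: 21.05
tool_pos: [0.5805, 0.0479, 0.0256]
tcp_rot: [-3.137, 0.097, -0.003]
wrist_force: [0.3, -0.5, 0.6]
width: 0.88
```

```bash
python3 -c "
from h import *
to(chg(-10,0,49.5))
"
```

```text
t 21.05 pos [580.5  47.9  51.1] turn [-0.0027 -0.0017  0.0045] shift_after [-1.8  5.3  1.6] shift_now [-1.9  5.3  1.6] F [ 0.3 -0.5  0.6] w 0.880 q6 1.67
  tcp in charger [-8.2  5.3 51.1]
```

Request:
{"op": "servo_tool", "data": {
  "targets": "-0.002 -0.002 0.004 -1.5 5 1 75;0 0 0 0 0 0 75;0 0 0 0 0 0 75"
}}

```text
time: 21.3
tool_pos: [0.5793, 0.0437, 0.0251]
tcp_rot: [-3.139, 0.102, 0.0]
wrist_force: [0.0, 1.0, 0.2]
width: 0.874
```

```bash
python3 -c "
from h import *
to(chg(-10,0,49.5))
"
```

```text
t 21.30 pos [579.3  43.7  50.6] turn [-0.0006  0.0003  0.0016] shift_after [-0.9  1.   1.1] shift_now [-0.9  1.   1.1] F [0.  1.  0.2] w 0.874 q6 1.67
  tcp in charger [-9.1  1.  50.6]
```

Request:
{"op": "servo_tool", "data": {
  "targets": "0 0 0.001 0 1 1 75;0 0 0 0 0 0 60;0 0 0 0 0 0 50;0 0 0 0 0 0 45;0 0 0 0 0 0 45;0 0 0 0 0 0 45",
  "newtons": 30
}}

```text
time: 21.8
tool_pos: [0.581, 0.0424, 0.0264]
tcp_rot: [-3.139, 0.104, -0.006]
wrist_force: [0.5, -0.4, -1.8]
width: 0.612
```

```bash
python3 -c "
from h import *
to(chg(-10,0,49.5)); print(bot.read_state()['torque'].round(2))
"
```

```text
t 21.80 pos [581.   42.4  51.9] turn [-0.0013 -0.0041 -0.0002] shift_after [-2.7 -0.2  2.4] shift_now [-2.7 -0.2  2.4] F [ 0.5 -0.4 -1.8] w 0.612 q6 1.67
  tcp in charger [-7.3 -0.2 51.9]
[-0.01 -0.05  0.02]
```

Request:
{"op": "servo_tool", "data": {
  "targets": "-0.001 -0.004 0 -4 0 0.5 45;0 0 0 -6 0 0 45;0 0 0 -6 0 0 45;0 0 0 -6 0 0 45"
}}

```text
time: 22.13
tool_pos: [0.5595, 0.0438, 0.0263]
tcp_rot: [-3.14, 0.105, -0.004]
wrist_force: [0.5, 0.0, 0.8]
width: 0.613
```

```bash
python3 -c "
from h import *
to(chg(-60,0,51.5)); print(bot.read_state()['torque'].round(2))
"
```

```text
t 22.13 pos [559.5  43.8  51.8] turn [-0.0003 -0.0026 -0.0006] shift_after [-31.2  -0.2   0.3] shift_now [-31.2  -0.2   0.2] F [0.5 0.  0.8] w 0.613 q6 1.67
  tcp in charger [-28.8  -0.2  51.8]
[-0.02 -0.08 -0.03]
```

Request:
{"op": "servo_tool", "data": {
  "targets": "0 -0.002 0 -8 0 0 45;0 0 0 -8 0 0 45;0 0 0 -8 0 0 45;0 0 0 -5 0 0 45;0 0 0 0 0 0 45"
}}

```text
time: 22.55
tool_pos: [0.5236, 0.0461, 0.0257]
tcp_rot: [-3.14, 0.105, 0.005]
wrist_force: [-0.4, 0.1, -1.8]
width: 0.614
```

```bash
python3 -c "
from h import *
to(chg(-60,0,51.5)); print(bot.read_state()['torque'].round(2))
c=read_camera('side');cv2.imwrite('pics/p.png',cv2.resize(c['image'][150:290,200:350,::-1],None,fx=4,fy=4,interpolation=cv2.INTER_CUBIC))
"
```

```text
t 22.55 pos [523.6  46.1  51.2] turn [-0.      0.0033 -0.0003] shift_after [ 4.9 -0.3 -0.3] shift_now [ 4.8 -0.3 -0.3] F [-0.4  0.1 -1.8] w 0.614 q6 1.68
  tcp in charger [-64.9  -0.3  51.2]
[ 0.04  0.   -0.03]
```

View pics/p.png

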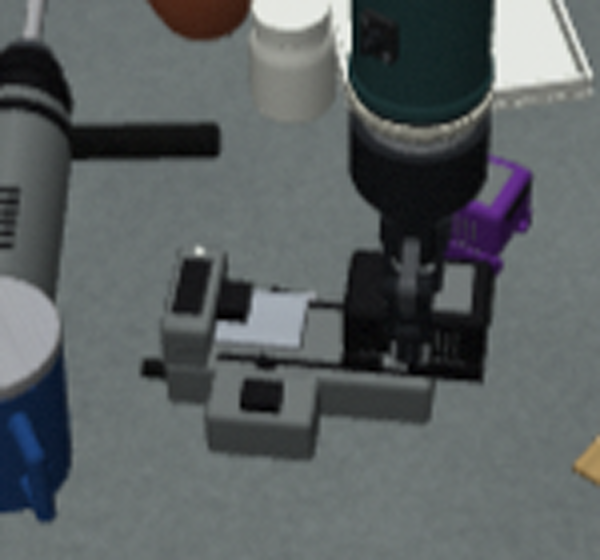

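Request:
{"op": "servo_tool", "data": {
  "targets": "0 0 0 0 0 -10 45;0 0 0 0 0 -25 45;0 0 0 0 0 -30 45;0 0 -0.07 0 0 -20 45;0 0 -0.08 0 0 -5 45;0 0 -0.08 0 10 0 45;0 0 -0.07 -3 20 0 45;0 0 0 -8 28 0 45"
}}

```text
time: 23.27
tool_pos: [0.5237, -0.0106, 0.1223]
tcp_rot: [-3.113, -0.398, 0.01]
wrist_force: [0.7, 0.0, -3.1]
width: 0.616
```

```bash
python3 -c "
from h import *
to([.5036,-.2582,.14],np.radians(13.6))
"
```

```text
t 23.27 pos [523.7 -10.6 147.8] turn [-0.0036  0.006   0.0168] shift_after [-77.7 236.    7.8] shift_now [-81.6 234.6   7.5] F [ 0.7  0.  -3.1] w 0.616 q6 1.25
  tcp in charger [-61.  -56.8 147.8]
```

Request:
{"op": "servo_tool", "data": {
  "targets": "-0.004 0.006 0.015 -11 32 0 45;0 0 0 -11 33 0 45;0 0 0 -11 33 0 45;0 0 0 -11 33 0 45;0 0 0 -11 33 0 45;0 0 0 -7 20 0 45;0 0 0 -3 10 0 45;0 0 0 -1 3 0 45"
}}

```text
time: 23.93
tool_pos: [0.5074, -0.2311, 0.1275]
tcp_rot: [3.115, 0.374, 0.006]
wrist_force: [0.4, 0.1, -2.5]
width: 0.617
```

```bash
python3 -c "
from h import *
to([.5036,-.2582,.0202],np.radians(13.6))
c=read_camera('side');cv2.imwrite('pics/q.png',cv2.resize(c['image'][60:260,200:400,::-1],None,fx=3,fy=3,interpolation=cv2.INTER_CUBIC))
"
```

```text
t 23.93 pos [ 507.4 -231.1  153. ] turn [ 0.0043 -0.0034  0.0016] shift_after [-10.   25.5 132.8] shift_now [-10.5  24.9 132.9] F [ 0.4  0.1 -2.5] w 0.617 q6 0.86
  tcp in charger [ -62.7 -277.9  153. ]
```

View pics/q.png

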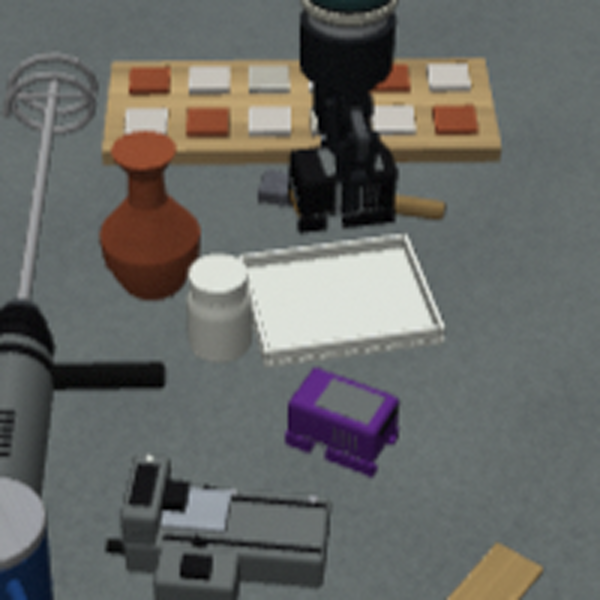

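Request:
{"op": "servo_tool", "data": {
  "targets": "0.004 -0.003 0 -8 15 10 45;0 0 0 -2 6 25 45;0 0 0 0 2 30 45;0 0 0 0 0 30 45;0 0 0 0 0 15 45;0 0 0 0 0 5 45;0 0 0 0 0 0 45"
}}

```text
time: 24.57
tool_pos: [0.5085, -0.2481, 0.012]
tcp_rot: [-3.116, -0.384, -0.009]
wrist_force: [-0.2, -0.3, -3.4]
width: 0.617
```

```bash
python3 -c "
from h import *
to([.5036,-.2582,.0202],np.radians(13.6))
"
```

```text
t 24.57 pos [ 508.5 -248.1   37.5] turn [-0.001  -0.0062  0.0077] shift_after [-7.2  8.7 17.3] shift_now [-7.3  8.7 17.3] F [-0.2 -0.3 -3.4] w 0.617 q6 0.82
  tcp in charger [ -60.4 -294.8   37.5]
```

Request:
{"op": "servo_tool", "data": {
  "targets": "-0.001 -0.006 0.007 -6 7 5 45;0 0 0 0 0 4 45;0 0 0 0 0 2 45;0 0 0 0 0 0 45"
}}

```text
time: 24.9
tool_pos: [0.5069, -0.2557, 0.0033]
tcp_rot: [3.117, 0.377, 0.005]
wrist_force: [0.6, 0.7, -3.3]
width: 0.615
```

Request:
{"op": "servo_tool", "data": {
  "targets": "0 0 0 0 0 2 45;0 0 0 0 0 2 45;0 0 0 0 0 1 45;0 0 0 0 0 0 45"
}}

```text
time: 25.23
tool_pos: [0.5093, -0.2571, 0.0008]
tcp_rot: [3.114, 0.375, 0.012]
wrist_force: [0.2, 0.1, -2.8]
width: 0.614
```

```bash
python3 -c "
from h import *
to([.5036,-.2582,.0202],np.radians(13.6))
"
```

```text
t 25.23 pos [ 509.3 -257.1   26.3] turn [ 0.0061 -0.0071  0.0025] shift_after [-5.8 -0.3  6.1] shift_now [-5.8 -0.4  6.1] F [ 0.2  0.1 -2.8] w 0.614 q6 0.82
  tcp in charger [ -59.  -303.8   26.3]
```

Request:
{"op": "servo_tool", "data": {
  "targets": "0.006 -0.007 0 -2 0 3 45;0 0 0 0 0 2 45;0 0 0 0 0 2 45;0 0 0 0 0 0 45"
}}

```text
time: 25.57
tool_pos: [0.5085, -0.2583, -0.0053]
tcp_rot: [3.118, 0.375, 0.003]
wrist_force: [0.2, -0.3, -1.7]
width: 0.617
```

Request:
{"op": "servo_tool", "data": {
  "targets": "0 0 0 0 0 2 45;0 0 0 0 0 1.5 45;0 0 0 0 0 0 45"
}}

```text
time: 25.82
tool_pos: [0.5092, -0.2587, -0.0051]
tcp_rot: [3.118, 0.375, 0.002]
wrist_force: [-0.2, -0.3, -2.3]
width: 0.62
```

```bash
python3 -c "
from h import *
to([.5036,-.2582,.0202],np.radians(13.6))
"
```

```text
t 25.82 pos [ 509.2 -258.7   20.4] turn [ 0.001  -0.0014  0.0022] shift_after [-5.4 -1.8  0.2] shift_now [-5.3 -1.9  0.2] F [-0.2 -0.3 -2.3] w 0.620 q6 0.82
  tcp in charger [ -59.  -305.4   20.4]
```

Request:
{"op": "servo_tool", "data": {
  "targets": "0 0 0 0 0 1 45;0 0 0 0 0 0 56;0 0 0 0 0 0 62;0 0 0 0 0 0 70;0 0 0 0 0 0 70"
}}

```text
time: 26.23
tool_pos: [0.5105, -0.2596, -0.0054]
tcp_rot: [3.116, 0.375, 0.006]
wrist_force: [-0.8, 0.9, -0.5]
width: 0.817
```

Request:
{"op": "servo_tool", "data": {
  "targets": "0 0 0 0 0 -15 72;0 0 0 0 0 -30 72;0 0 0 0 0 -40 72;0 0 0 0 0 -40 72;0 0 0 0 0 -10 72;0 0 0 0 -20 0 72;0 0 0 0 -35 0 72;0 0 0 0 -38 0 72"
}}

```text
time: 26.9
tool_pos: [0.4895, -0.1728, 0.1347]
tcp_rot: [3.115, 0.364, 0.008]
wrist_force: [1.3, 1.3, -0.9]
width: 0.843
```

```bash
python3 -c "
from h import *
to([.4939,.2647,.15],np.radians(13))
c=read_camera('side');cv2.imwrite('pics/r.png',cv2.resize(c['image'][60:260,200:400,::-1],None,fx=3,fy=3,interpolation=cv2.INTER_CUBIC))
"
```

```text
t 26.90 pos [ 489.5 -172.8  160.2] turn [ 0.0058 -0.0046  0.0056] shift_after [ 102.7 -425.2   10.2] shift_now [ 105.1 -424.7    8.2] F [ 1.3  1.3 -0.9] w 0.843 q6 0.95
  tcp in charger [ -84.4 -220.9  160.2]
```

View pics/r.png

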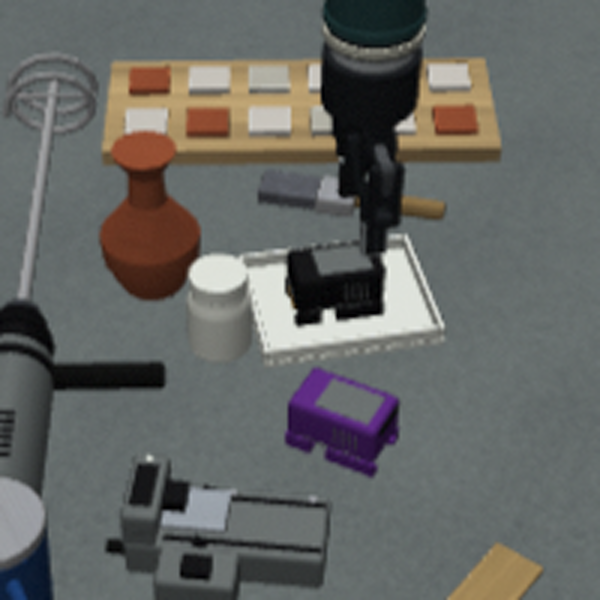

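Request:
{"op": "servo_tool", "data": {
  "targets": "0.005 -0.004 0.005 9 -38 0 72;0 0 0 9 -38 0 72;0 0 0 9 -38 0 72;0 0 0 9 -38 0 72;0 0 0 9 -38 0 72;0 0 0 9 -38 0 72;0 0 0 9 -38 0 72;0 0 0 9 -38 0 72"
}}

```text
time: 27.62
tool_pos: [0.4871, 0.1502, 0.1343]
tcp_rot: [-3.121, -0.347, -0.004]
wrist_force: [1.2, 0.8, 0.2]
width: 0.842
```

```bash
python3 -c "
from h import *
to([.4939,.2647,.10],np.radians(13))
"
```

```text
t 27.62 pos [487.1 150.2 159.8] turn [-0.0014 -0.0025 -0.0055] shift_after [  32.4 -110.    59.8] shift_now [  31.6 -110.1   60.1] F [1.2 0.8 0.2] w 0.842 q6 1.60
  tcp in charger [-108.2  101.2  159.8]
```

Request:
{"op": "servo_tool", "data": {
  "targets": "0 -0.002 -0.005 9 -34 0 72;0 0 0 9 -28 0 72;0 0 0 6 -16 5 72;0 0 0 3 -7 10 72;0 0 0 0 -3 10 72;0 0 0 0 0 5 72;0 0 0 0 0 0 72"
}}

```text
time: 28.2
tool_pos: [0.4922, 0.2536, 0.1005]
tcp_rot: [-3.117, -0.372, -0.001]
wrist_force: [0.3, 0.4, -0.4]
width: 0.842
```

```bash
python3 -c "
from h import *
to([.4939,.2647,.015],np.radians(13))
"
```

```text
t 28.20 pos [492.2 253.6 126. ] turn [-0.0026 -0.001   0.0105] shift_after [  4.2 -10.4 111. ] shift_now [  4.2 -10.1 111. ] F [ 0.3  0.4 -0.4] w 0.842 q6 1.76
  tcp in charger [-109.9  204.7  126. ]
```

Request:
{"op": "servo_tool", "data": {
  "targets": "-0.002 -0.001 0.01 4 -9 15 72;0 0 0 0 -2 25 72;0 0 0 0 0 25 72;0 0 0 0 0 15 72;0 0 0 0 0 6 72;0 0 0 0 0 2 72;0 0 0 0 0 0 72"
}}

```text
time: 28.78
tool_pos: [0.4942, 0.2553, 0.0085]
tcp_rot: [3.12, 0.338, -0.004]
wrist_force: [-0.1, -0.7, 0.3]
width: 0.843
```

```bash
python3 -c "
from h import *
to([.4939,.2647,.0152],np.radians(13))
"
```

```text
t 28.78 pos [494.2 255.3  34. ] turn [ 0.0026  0.0026 -0.0108] shift_after [ 1.8 -9.2 18.8] shift_now [ 1.7 -9.3 18.7] F [-0.1 -0.7  0.3] w 0.843 q6 1.79
  tcp in charger [-108.   206.5   34. ]
```

Request:
{"op": "servo_tool", "data": {
  "targets": "0.002 0.002 -0.01 1 -8 0 76;0 0 0 0 0 0 76;0 0 0 0 0 0 76"
}}

```text
time: 29.03
tool_pos: [0.4954, 0.2634, 0.0109]
tcp_rot: [-3.121, -0.352, -0.004]
wrist_force: [0.2, -0.1, 0.1]
width: 0.893
```

```bash
python3 -c "
from h import *
to([.4939,.2647,.0152],np.radians(13))
"
```

```text
t 29.03 pos [495.4 263.4  36.4] turn [-0.0003 -0.0029 -0.0021] shift_after [-1.1 -1.6 21.2] shift_now [-1.2 -1.6 21.2] F [ 0.2 -0.1  0.1] w 0.893 q6 1.79
  tcp in charger [-107.4  214.6   36.4]
```

Request:
{"op": "servo_tool", "data": {
  "targets": "0 -0.003 -0.002 -1 -1.5 6 76;0 0 0 0 0 6 76;0 0 0 0 0 4 76;0 0 0 0 0 2 76;0 0 0 0 0 0 76"
}}

```text
time: 29.45
tool_pos: [0.4965, 0.2668, -0.0056]
tcp_rot: [-3.119, -0.358, -0.009]
wrist_force: [0.2, 0.4, 0.1]
width: 0.894
```

```bash
python3 -c "
from h import *
to([.4939,.2647,.0152],np.radians(13))
"
```

```text
t 29.45 pos [496.5 266.8  19.9] turn [-0.0016 -0.0059  0.0015] shift_after [-3.   1.4  4.7] shift_now [-3.   1.4  4.6] F [0.2 0.4 0.1] w 0.894 q6 1.79
  tcp in charger [-106.5  218.1   19.9]
```

Request:
{"op": "servo_tool", "data": {
  "targets": "-0.002 -0.006 0.001 -3 1 4 76;0 0 0 0 0 0 76;0 0 0 0 0 0 76"
}}

```text
time: 29.7
tool_pos: [0.493, 0.2648, -0.0107]
tcp_rot: [3.12, 0.356, -0.003]
wrist_force: [0.5, -0.3, -0.5]
width: 0.888
```

```bash
python3 -c "
from h import *
to([.4939,.2647,.0152],np.radians(13))
"
```

```text
t 29.70 pos [493.  264.8  14.8] turn [0.0009 0.0019 0.0006] shift_after [ 0.8  0.3 -0.4] shift_now [ 0.8  0.3 -0.4] F [ 0.5 -0.3 -0.5] w 0.888 q6 1.79
  tcp in charger [-109.8  215.9   14.8]
```

Aligned; now grip.

Request:
{"op": "servo_tool", "data": {
  "targets": "0 0 0 0 0 0 62;0 0 0 0 0 0 54;0 0 0 0 0 0 45;0 0 0 0 0 0 45;0 0 0 0 0 0 45;0 0 0 0 0 0 45",
  "newtons": 40
}}

```text
time: 30.2
tool_pos: [0.493, 0.2647, -0.0108]
tcp_rot: [3.12, 0.356, -0.003]
wrist_force: [0.2, -0.3, -0.6]
width: 0.612
```

```bash
python3 -c "
from h import *
to([.4939,.2647,.0152],np.radians(13))
c=read_camera('side');cv2.imwrite('pics/s.png',cv2.resize(c['image'][230:370,220:420,::-1],None,fx=3.5,fy=3.5,interpolation=cv2.INTER_CUBIC))
"
```

```text
t 30.20 pos [493.  264.7  14.7] turn [0.0008 0.0021 0.0004] shift_after [ 0.9  0.2 -0.5] shift_now [ 0.9  0.2 -0.5] F [ 0.2 -0.3 -0.6] w 0.612 q6 1.79
  tcp in charger [-109.9  215.8   14.7]
```

View pics/s.png

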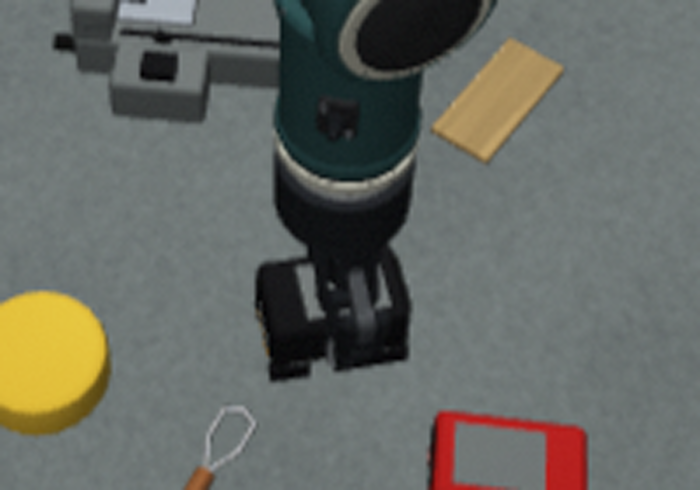

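Request:
{"op": "servo_tool", "data": {
  "targets": "0.001 0.002 0 0 0 -6 45;0 0 0 0 0 -15 45;0 0 0 0 0 -25 45;0 0 0 0 0 -25 45;0 0 0 0 0 -10 45;0 0 0 0 0 -3 45;0 0 0 0 0 0 45"
}}

```text
time: 30.83
tool_pos: [0.4876, 0.262, 0.0723]
tcp_rot: [3.118, 0.356, -0.017]
wrist_force: [0.3, -0.6, -3.7]
width: 0.61
```

```bash
python3 -c "
from m import *
to(chg(-56,0,110))
o=[]
for n in('top','side'):
    c=read_camera(n);u,v=proj(c,chg(-10,0,40))[0].astype(int);o.append(cv2.resize(c['image'][v-35:v+35,u-40:u+40,::-1],None,fx=4.9,fy=4.9,interpolation=cv2.INTER_CUBIC))
    cv2.imwrite('pics/full_%s.png'%n,c['image'][:,:,::-1])
cv2.imwrite('pics/t.png',np.hstack(o))
"
```

```text
t 30.83 pos [487.6 262.   97.8] turn [0.0039 0.0109 0.2936] shift_after [ 59.  212.8 -12.2] shift_now [ -5.2 220.8 -11.7] F [ 0.3 -0.6 -3.7] w 0.610 q6 1.79
  tcp in charger [-115.   212.8   97.8]
```

View pics/t.png

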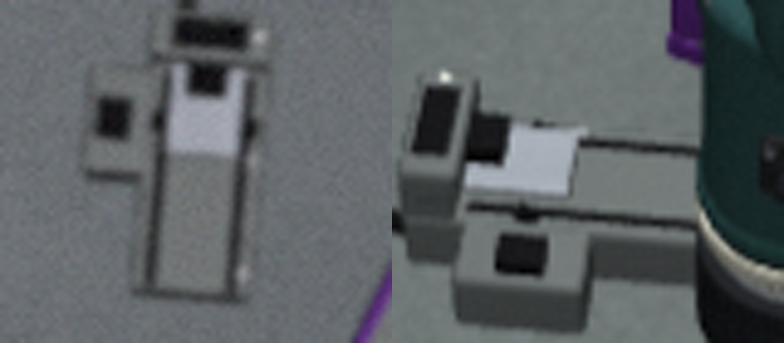

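```bash
python3 -c "
from m import *
for n in('top','side'):
    im=cv2.imread('pics/full_%s.png'%n); c=read_camera(n)
    pts=[]
    for (xs,z,half) in ((np.arange(4,34,2),47.5,20.5),(np.arange(-70,-6,2) if n=='top' else np.arange(-45,-6,2),36,None)):
        L=[];Rr=[]
        ys=np.arange(-34,34.01,.25)
        for x in xs:
            uv=proj(c,[chg(x,y,z) for y in ys]).astype(np.float32)
            g=cv2.remap(im[...,0].astype(np.float32),uv[None,:,0].copy(),uv[None,:,1].copy(),cv2.INTER_CUBIC)[0]
            g=cv2.GaussianBlur(g[None],(9,1),0)[0]; d=np.gradient(g)
            k=(ys<-12)&(ys>-30); L.append(ys[k][np.argmax(d[k])])
            k=(ys>12)&(ys<30); Rr.append(ys[k][np.argmin(d[k])])
        L=np.array(L);Rr=np.array(Rr)
        print(n,z,'L',np.median(L).round(2),'R',np.median(Rr).round(2),'centre',((L+Rr)/2).mean().round(2),'slope deg',[np.degrees(np.polyfit(xs,q,1)[0]).round(2) for q in (L,Rr,(L+Rr)/2)])
"
```

```text
top 47.5 L -21.25 R 20.5 centre -0.48 slope deg [np.float64(-1.66), np.float64(3.68), np.float64(1.01)]
top 36 L -19.75 R 20.5 centre 0.23 slope deg [np.float64(-0.4), np.float64(0.39), np.float64(-0.01)]
side 47.5 L -20.75 R 29.75 centre 3.98 slope deg [np.float64(-1.33), np.float64(-3.94), np.float64(-2.63)]
side 36 L -20.75 R 21.25 centre 0.21 slope deg [np.float64(-0.53), np.float64(0.12), np.float64(-0.21)]
```

Request:
{"op": "servo_tool", "data": {
  "targets": "0.004 0.011 0.07 0 0 0 45;0 0 0.08 0 5 0 45;0 0 0.08 3 15 0 45;0 0 0.06 6 22 0 45;0 0 0 8 28 0 45;0 0 0 10 32 0 45;0 0 0 10 32 0 45;0 0 0 8 24 0 45"
}}

```text
time: 31.7
tool_pos: [0.5163, 0.0987, 0.0583]
tcp_rot: [3.135, -0.106, -0.034]
wrist_force: [0.5, 0.3, -2.4]
width: 0.613
```

```bash
python3 -c "
from h import *
to(chg(-56,-.2,90))
"
```

```text
t 31.70 pos [516.3  98.7  83.8] turn [ 0.0054  0.0217 -0.0015] shift_after [19.6 51.9 -6.2] shift_now [19.6 51.9 -6.3] F [ 0.5  0.3 -2.4] w 0.613 q6 1.78
  tcp in charger [-75.6  51.7  83.8]
```

Request:
{"op": "servo_tool", "data": {
  "targets": "0.005 0.02 0 7 14 -4 45;0 0 0 4 14 0 45;0 0 0 2 8 0 45;0 0 0 0 3 0 45;0 0 0 0 0 0 45"
}}

```text
time: 32.12
tool_pos: [0.5231, 0.051, 0.0558]
tcp_rot: [3.136, -0.117, -0.019]
wrist_force: [-0.0, -0.1, -3.8]
width: 0.614
```

```bash
python3 -c "
from h import *
to(chg(-56,-.2,60))
"
```

```text
t 32.12 pos [523.1  51.   81.3] turn [ 0.0033  0.0118 -0.0084] shift_after [ 9.7  4.8 21.3] shift_now [ 9.9  4.6 21.2] F [-0.  -0.1 -3.8] w 0.614 q6 1.70
  tcp in charger [-65.7   4.6  81.3]
```

Request:
{"op": "servo_tool", "data": {
  "targets": "0.003 0.012 -0.008 6 4.5 8 45;0 0 0 0 0 8 45;0 0 0 0 0 3 45;0 0 0 0 0 0 45;0 0 0 0 0 0 45"
}}

```text
time: 32.53
tool_pos: [0.5261, 0.0496, 0.0337]
tcp_rot: [-3.139, 0.102, 0.008]
wrist_force: [0.2, 0.4, -3.8]
width: 0.616
```

```bash
python3 -c "
from h import *
to(chg(-58,-.2,51))
"
```

```text
t 32.53 pos [526.1  49.6  59.2] turn [-0.0011  0.005   0.0015] shift_after [4.5 3.5 8.2] shift_now [4.6 3.6 8.1] F [ 0.2  0.4 -3.8] w 0.616 q6 1.68
  tcp in charger [-62.5   3.3  59.2]
```

Request:
{"op": "servo_tool", "data": {
  "targets": "-0.001 0.005 0.001 3 3.5 0 45;0 0 0 0 0 0 45;0 0 0 0 0 0 45"
}}

```text
time: 32.78
tool_pos: [0.5289, 0.047, 0.0338]
tcp_rot: [-3.14, 0.101, 0.0]
wrist_force: [-0.3, -0.8, -4.1]
width: 0.616
```

```bash
python3 -c "
from h import *
to(chg(-58,-.2,50.7))
"
```

```text
t 32.78 pos [528.9  47.   59.3] turn [-0.0001  0.      0.0023] shift_after [1.6 1.2 8.6] shift_now [1.6 1.2 8.6] F [-0.3 -0.8 -4.1] w 0.616 q6 1.68
  tcp in charger [-59.6   1.   59.3]
```

Level and nearly centred; lower gently.

Request:
{"op": "servo_tool", "data": {
  "targets": "0 0 0.002 1 1.2 2 45;0 0 0 0 0 2 45;0 0 0 0 0 2 45;0 0 0 0 0 1 45;0 0 0 0 0 0 45"
}}

```text
time: 33.2
tool_pos: [0.5311, 0.0457, 0.0273]
tcp_rot: [-3.139, 0.104, -0.004]
wrist_force: [0.5, -0.8, -3.4]
width: 0.618
```

```bash
python3 -c "
from h import *
to(chg(-58,-.2,50.7))
"
```

```text
t 33.20 pos [531.1  45.7  52.8] turn [-0.0005 -0.0024 -0.0002] shift_after [-0.7  0.   2.1] shift_now [-0.7  0.   2.1] F [ 0.5 -0.8 -3.4] w 0.618 q6 1.68
  tcp in charger [-57.3  -0.2  52.8]
```

Request:
{"op": "servo_tool", "data": {
  "targets": "0 -0.002 0 0 0 1.2 45;0 0 0 0 0 1.2 45;0 0 0 0 0 0 45"
}}

```text
time: 33.45
tool_pos: [0.5316, 0.0457, 0.0254]
tcp_rot: [-3.139, 0.105, -0.001]
wrist_force: [-0.3, -1.4, -2.9]
width: 0.616
```

```bash
python3 -c "
from h import *
to(chg(-58,-.2,50.7))
"
```

```text
t 33.45 pos [531.6  45.7  50.9] turn [-0.0005 -0.0009 -0.0003] shift_after [-1.2  0.   0.2] shift_now [-1.2  0.   0.2] F [-0.3 -1.4 -2.9] w 0.616 q6 1.68
  tcp in charger [-56.8  -0.2  50.9]
```

Request:
{"op": "servo_tool", "data": {
  "targets": "0 0 0 0 0 1 45;0 0 0 0 0 0 45"
}}

```text
time: 33.62
tool_pos: [0.5324, 0.0457, 0.0255]
tcp_rot: [-3.139, 0.105, -0.003]
wrist_force: [0.4, -0.7, -3.5]
width: 0.613
```

```bash
python3 -c "
from h import *
to(chg(-58,-.2,50.7))
c=read_camera('side');cv2.imwrite('pics/x.png',cv2.resize(c['image'][150:290,200:350,::-1],None,fx=4,fy=4,interpolation=cv2.INTER_CUBIC))
"
```

```text
t 33.62 pos [532.4  45.7  51. ] turn [-0.0006 -0.002  -0.0003] shift_after [-1.9  0.1  0.3] shift_now [-1.9  0.1  0.3] F [ 0.4 -0.7 -3.5] w 0.613 q6 1.68
  tcp in charger [-56.1  -0.1  51. ]
```

View pics/x.png

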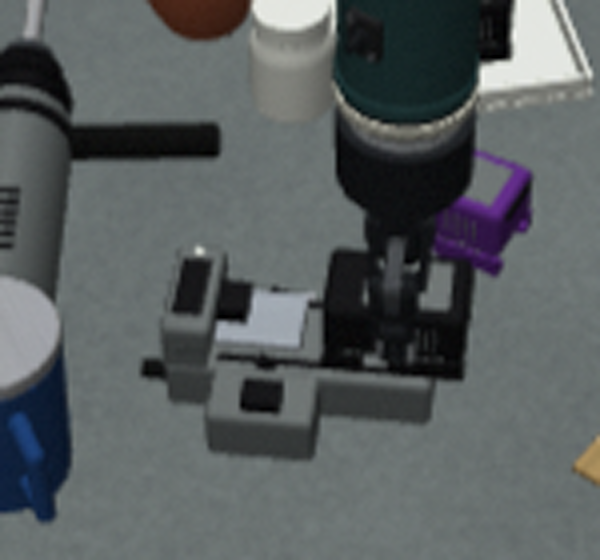

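Request:
{"op": "servo_tool", "data": {
  "targets": "0 -0.002 0 -1 0 1.5 45;0 0 0 0 0 1.5 45;0 0 0 0 0 0 45"
}}

```text
time: 33.92
tool_pos: [0.5338, 0.0457, 0.0257]
tcp_rot: [-3.139, 0.104, -0.006]
wrist_force: [0.3, 0.4, -2.8]
width: 0.611
```

```bash
python3 -c "
from h import *
to(chg(-58,-.2,50.7));print(bot.read_state()['torque'].round(2))
"
```

```text
t 33.92 pos [533.8  45.7  51.2] turn [-0.0006 -0.0041 -0.    ] shift_after [-3.4  0.2  0.5] shift_now [-3.4  0.2  0.5] F [ 0.3  0.4 -2.8] w 0.611 q6 1.68
  tcp in charger [-54.6  -0.   51.2]
[-0.03 -0.04  0.02]
```

Request:
{"op": "servo_tool", "data": {
  "targets": "0 -0.004 0 3 -0.2 0 45;0 0 0 4 0 0 45;0 0 0 4 0 0 45;0 0 0 2 0 0 45"
}}

```text
time: 34.25
tool_pos: [0.5471, 0.045, 0.0252]
tcp_rot: [-3.139, 0.104, 0.002]
wrist_force: [-1.8, 0.3, 1.9]
width: 0.616
```

```bash
python3 -c "
from h import *
to(chg(0,-.2,50.7));print(bot.read_state()['torque'].round(2))
"
```

```text
t 34.25 pos [547.1  45.   50.7] turn [-0.0006  0.0013  0.0001] shift_after [41.3  0.4  0. ] shift_now [41.3  0.4 -0. ] F [-1.8  0.3  1.9] w 0.616 q6 1.67
  tcp in charger [-41.3   0.2  50.7]
[-0.04  0.28 -0.05]
```

Request:
{"op": "servo_tool", "data": {
  "targets": "0 0.001 0 3 0.3 0 45;0 0 0 3 0 0 45;0 0 0 3 0 0 45"
}}

```text
time: 34.5
tool_pos: [0.557, 0.044, 0.0252]
tcp_rot: [-3.139, 0.104, 0.002]
wrist_force: [-0.4, -0.5, 1.0]
width: 0.615
```

```bash
python3 -c "
from h import *
to(chg(0,-.2,50.7));print(bot.read_state()['torque'].round(2))
"
```

```text
t 34.50 pos [557.   44.   50.7] turn [-0.0005  0.0011 -0.    ] shift_after [31.4  0.   0. ] shift_now [31.4  0.  -0. ] F [-0.4 -0.5  1. ] w 0.615 q6 1.67
  tcp in charger [-31.4  -0.2  50.7]
[-0.05  0.35  0.  ]
```

Request:
{"op": "servo_tool", "data": {
  "targets": "0 0.001 0 4 0 0 45;0 0 0 4 0 0 45;0 0 0 4 0 0 45;0 0 0 3 0 0 45"
}}

```text
time: 34.83
tool_pos: [0.5719, 0.043, 0.0253]
tcp_rot: [-3.139, 0.104, 0.005]
wrist_force: [0.5, -0.2, 0.6]
width: 0.616
```

```bash
python3 -c "
from h import *
to(chg(0,-.2,50.7));print(bot.read_state()['torque'].round(2))
"
```

```text
t 34.83 pos [571.9  43.   50.8] turn [-0.0004  0.0033 -0.0002] shift_after [16.4  0.   0.1] shift_now [16.4  0.   0.1] F [ 0.5 -0.2  0.6] w 0.616 q6 1.67
  tcp in charger [-16.4  -0.2  50.8]
[-0.02  0.01  0.01]
```

Request:
{"op": "servo_tool", "data": {
  "targets": "0 0.003 0 3 0 0 45;0 0 0 3 0 0 45;0 0 0 3 0 0 45;0 0 0 2.5 0 0 45"
}}

```text
time: 35.17
tool_pos: [0.5842, 0.0422, 0.0252]
tcp_rot: [-3.139, 0.104, 0.002]
wrist_force: [-6.1, 0.9, 6.2]
width: 0.619
```

```bash
python3 -c "
from h import *
to(chg(6,-.2,50.7));print(bot.read_state()['torque'].round(2))
"
```

```text
t 35.17 pos [584.2  42.2  50.7] turn [-0.0005  0.0015 -0.0001] shift_after [10.1  0.1  0. ] shift_now [10.1  0.1  0. ] F [-6.1  0.9  6.2] w 0.619 q6 1.67
  tcp in charger [-4.1 -0.1 50.7]
[-0.06  0.94 -0.07]
```

Request:
{"op": "servo_tool", "data": {
  "targets": "0 0.001 0 2 0 -0.3 45;0 0 0 2 0 0 45;0 0 0 2 0 0 45"
}}

```text
time: 35.42
tool_pos: [0.5887, 0.0419, 0.0253]
tcp_rot: [-3.139, 0.104, 0.008]
wrist_force: [-5.0, 0.8, 4.9]
width: 0.611
```

```bash
python3 -c "
from h import *
to(chg(6,-.2,50.7));print(bot.read_state()['torque'].round(2))
"
```

```text
t 35.42 pos [588.7  41.9  50.8] turn [-0.0002  0.0049 -0.0002] shift_after [5.6 0.1 0.1] shift_now [5.6 0.1 0. ] F [-5.   0.8  4.9] w 0.611 q6 1.67
  tcp in charger [ 0.4 -0.1 50.8]
[-0.06  0.74 -0.05]
```

Request:
{"op": "servo_tool", "data": {
  "targets": "0 0.004 0 1.8 0 0 45;0 0 0 1.5 0 0 45;0 0 0 1.2 0 0 45"
}}

```text
time: 35.67
tool_pos: [0.5915, 0.0417, 0.0253]
tcp_rot: [-3.14, 0.104, 0.008]
wrist_force: [-6.0, 1.3, 4.2]
width: 0.614
```

```bash
python3 -c "
from h import *
to(chg(6,-.2,50.7));print(bot.read_state()['torque'].round(2))
c=read_camera('side');cv2.imwrite('pics/y.png',cv2.resize(c['image'][150:290,200:350,::-1],None,fx=4,fy=4,interpolation=cv2.INTER_CUBIC))
"
```

```text
t 35.67 pos [591.5  41.7  50.8] turn [ 0.      0.0052 -0.0002] shift_after [2.8 0.1 0.1] shift_now [2.8 0.1 0.1] F [-6.   1.3  4.2] w 0.614 q6 1.67
  tcp in charger [ 3.2 -0.1 50.8]
[-0.06  0.74 -0.04]
```

View pics/y.png

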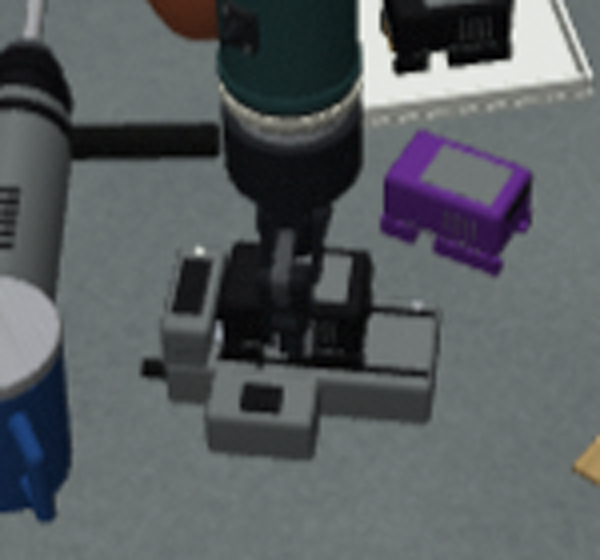

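Request:
{"op": "servo_tool", "data": {
  "targets": "0 0.004 0 1.2 0 0 45;0 0 0 1 0 0 45"
}}

```text
time: 35.88
tool_pos: [0.5923, 0.0417, 0.0252]
tcp_rot: [3.14, -0.104, -0.007]
wrist_force: [-6.5, 1.5, 4.9]
width: 0.617
```

Request:
{"op": "servo_tool", "data": {
  "targets": "0 0.002 0 1 0 0 45;0 0 0 1 0 0 45"
}}

```text
time: 36.05
tool_pos: [0.5928, 0.0417, 0.0253]
tcp_rot: [3.14, -0.104, -0.009]
wrist_force: [-5.1, -0.4, 4.1]
width: 0.618
```

```bash
cat > pos.py <<'E'
from h import *
# near (-x) end of pack top edge & label, along centre line, side view, vs start image
c=read_camera('side'); s0=cv2.imread('pics/side0.png')
xs=np.arange(-50,10,.5)
uv=proj(c,[chg(x,4,88) for x in xs]).astype(np.float32)
o=[]
for im in (s0,c['image'][:,:,::-1]):
    g=cv2.cvtColor(np.ascontiguousarray(im),cv2.COLOR_BGR2GRAY).astype(np.float32)
    p=cv2.remap(g,uv[None,:,0].copy(),uv[None,:,1].copy(),cv2.INTER_CUBIC)[0]
    k=np.where((p[:-1]>62)&(p[1:]<=62))[0]; k2=np.where((p[:-1]<=62)&(p[1:]>62))[0]
    print("dark from",xs[k],"bright from",xs[k2])
to(chg(6,-.2,50.7))
E
python3 pos.py
```

```text
dark from [-38.] bright from [-25.]
dark from [-39.5  -7.5] bright from [-26.5]
t 36.10 pos [593.   41.6  50.7] turn [ 0.0003  0.0053 -0.0002] shift_after [1.3 0.  0. ] shift_now [1.3 0.  0. ] F [-6.   0.8  3.8] w 0.616 q6 1.67
  tcp in charger [ 4.7 -0.2 50.7]
```

Request:
{"op": "servo_tool", "data": {
  "targets": "0 0.004 0 1.5 0 0 45;0 0 0 1.5 0 0 45"
}}

```text
time: 36.27
tool_pos: [0.5942, 0.0416, 0.0252]
tcp_rot: [3.14, -0.105, -0.008]
wrist_force: [-7.0, 1.0, 4.7]
width: 0.614
```

```bash
python3 pos.py
```

```text
dark from [-38.] bright from [-25.]
dark from [-38.  -7.] bright from [-25.]
t 36.32 pos [594.4  41.5  50.7] turn [ 0.0005  0.0048 -0.0002] shift_after [-0.1  0.  -0. ] shift_now [-0.1  0.  -0. ] F [-5.5  0.4  4.9] w 0.617 q6 1.67
  tcp in charger [ 6.1 -0.2 50.7]
```

Request:
{"op": "servo_tool", "data": {
  "targets": "0 0.003 0 1.3 0 0 45;0 0 0 0.8 0 0 45"
}}

```text
time: 36.48
tool_pos: [0.5948, 0.0415, 0.0252]
tcp_rot: [3.139, -0.105, -0.008]
wrist_force: [-5.8, 0.3, 4.8]
width: 0.613
```

```bash
python3 pos.py; python3 v.py z1
```

```text
dark from [-38.] bright from [-25.]
dark from [-38.   -5.5] bright from [-24.5]
t 36.53 pos [594.8  41.5  50.7] turn [ 0.0006  0.0054 -0.0003] shift_after [-0.6  0.   0. ] shift_now [-0.6  0.   0.1] F [-5.4  0.7  5.3] w 0.615 q6 1.67
  tcp in charger [ 6.6 -0.2 50.7]
t 36.58 pos [594.8  41.5  50.7] turn [ 0.0006  0.0054 -0.0003] shift_after [ 11.5 -54.2   6.7] shift_now [ 11.5 -54.2   6.6] F [-6.   0.2  5. ] w 0.613 q6 1.67
  tcp in charger [ 6.5 -0.2 50.7]
```

View pics/z1.png

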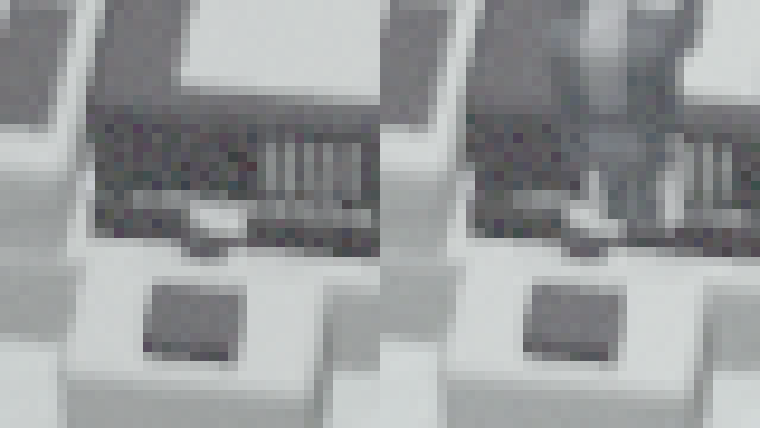

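Request:
{"op": "servo_tool", "data": {
  "targets": "0 0.003 0 1.2 0 0 45;0 0 0 0.8 0 0 45"
}}

```text
time: 36.75
tool_pos: [0.595, 0.0415, 0.0253]
tcp_rot: [3.139, -0.105, -0.009]
wrist_force: [-6.4, 0.2, 4.7]
width: 0.611
```

```bash
python3 pos.py; python3 -c "
from h import *
c=read_camera('side'); cur=np.ascontiguousarray(c['image'][:,:,::-1])
s0=cv2.imread('pics/side0.png'); y=cv2.resize(cv2.imread('pics/y.png'),(150,140),interpolation=cv2.INTER_AREA); f=np.zeros_like(s0); f[150:290,200:350]=y
o=cv2.resize(cv2.imread('pics/p.png'),(150,140),interpolation=cv2.INTER_AREA); f2=np.zeros_like(s0); f2[150:290,200:350]=o
for n,im in(('start',s0),('empty',f2),('midslide',f),('now',cur)):
    g=cv2.cvtColor(im,cv2.COLOR_BGR2GRAY).astype(float); print(n,g[238:256,261:269].mean(1).round(0))
"
```

```text
dark from [-38.] bright from [-25.]
dark from [-37.5  -5. ] bright from [-24.]
t 36.80 pos [595.1  41.5  50.8] turn [ 0.0008  0.006  -0.0003] shift_after [-0.8  0.   0.1] shift_now [-0.8  0.   0.1] F [-5.5  0.1  5. ] w 0.613 q6 1.67
  tcp in charger [ 6.8 -0.2 50.8]
start [ 44.  24.  27.  47.  77. 100.  79.  35.  22.  22.  21.  21.  19.  13.
  17.  78.  98.  80.]
empty [ 82.  41.  34.  52.  83. 105.  84.  40.  23.  24.  23.  23.  20.  12.
  22.  81. 103.  86.]
midslide [ 41.  28.  37.  80. 103. 110. 114.  93.  52.  24.  22.  24.  22.  20.
  28.  81. 103.  86.]
now [ 46.  26.  27.  49.  82. 106.  85.  38.  23.  23.  24.  23.  20.  14.
  18.  83. 103.  86.]
```

Request:
{"op": "servo_tool", "data": {
  "targets": "0 0 0 -0.5 0 0 45;0 0 0 0 0 -0.5 56;0 0 0 0 0 0 62;0 0 0 0 0 0 70;0 0 0 0 0 0 72"
}}

```text
time: 37.27
tool_pos: [0.5983, 0.0414, 0.0263]
tcp_rot: [3.139, -0.105, 0.003]
wrist_force: [-0.1, 0.1, 0.4]
width: 0.844
```

```bash
python3 pos.py
```

```text
dark from [-38.] bright from [-25.]
dark from [-38.  -3.] bright from [-25.]
t 37.32 pos [598.4  41.4  51.9] turn [ 0.0003 -0.0018 -0.0002] shift_after [-4.1  0.1  1.2] shift_now [-4.1  0.1  1.2] F [0.3 0.  0.8] w 0.840 q6 1.67
  tcp in charger [10.1 -0.1 51.9]
```

Released; the pack is exactly where the locked one was. Retreat straight up, then back towards the robot.

Request:
{"op": "servo_tool", "data": {
  "targets": "0 0 0 0 0 -10 72;0 0 0 0 0 -20 72;0 0 0 0 0 -35 72;0 0 0 0 0 -40 72;0 0 0 -20 0 -30 72;0 0 0 -35 0 0 72;0 0 0 -30 0 0 72;0 0 0 -10 0 0 72"
}}

```text
time: 37.98
tool_pos: [0.5054, 0.0475, 0.1727]
tcp_rot: [-3.14, 0.106, -0.012]
wrist_force: [-0.2, 0.5, -1.1]
width: 0.84
```

Request:
{"op": "servo_tool", "data": {
  "targets": "0 0 0 -20 0 0 72;0 0 0 0 0 0 72;0 0 0 0 0 0 72;0 0 0 0 0 0 72"
}}

```text
time: 38.32
tool_pos: [0.4847, 0.0491, 0.176]
tcp_rot: [-3.139, 0.105, -0.023]
wrist_force: [-0.0, -0.7, -1.0]
width: 0.846
```

```bash
python3 pos.py; python3 -c "
from m import *
c=read_camera('side'); cur=np.ascontiguousarray(c['image'][:,:,::-1]); cv2.imwrite('pics/end.png',cur); t=read_camera('top'); cv2.imwrite('pics/endt.png',t['image'][:,:,::-1])
g=cv2.cvtColor(cur,cv2.COLOR_BGR2GRAY).astype(float); print(g[238:256,261:269].mean(1).round(0))
S=labels(c,{'ch':(275,218)}); print(S['ch'][1], 'start 275.08 218.38')
print('bot',bot.read_state()['wrist_force'],bot.read_state()['joint_vel'].round(3))
"
```

```text
dark from [-38.] bright from [-25.]
dark from [-38.] bright from [-25.]
t 38.37 pos [485.1  49.1 201.6] turn [-0.0011 -0.0153 -0.0007] shift_after [109.4   0.3 150.9] shift_now [107.1   0.4 152.5] F [ 0.1 -0.8 -0.2] w 0.839 q6 1.69
  tcp in charger [-1.034e+02  1.000e-01  2.016e+02]
[ 45.  25.  27.  47.  80. 103.  82.  36.  22.  23.  22.  22.  19.  14.
  17.  81. 101.  84.]
[275.04801485 218.48630878] start 275.08 218.38
bot [-0.48228026  0.07712992 -0.44440111] [-0.     0.005  0.001  0.001  0.001  0.001]
```

View pics/end.png

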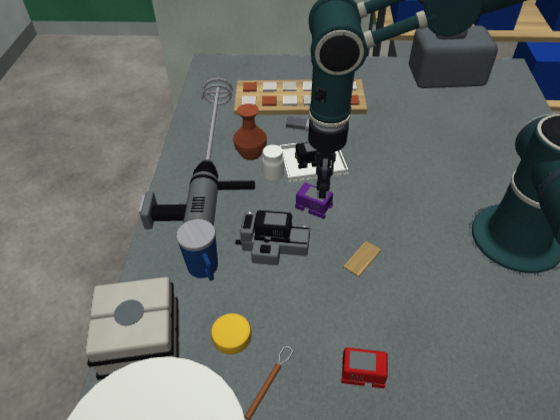

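```bash
python3 -c "
from workcell import finish_job
print(finish_job())"
```

```text
the job is handed in; nothing more can be done
None
```

The full pack is standing upright in the tray and the flat pack is locked on the charger. I handed the job in at about 38.4 s of the 72 s; it reports no verdict.

**What I did:** I pressed the catch with one finger of the part-open gripper until the ejector freed the full pack. I slid it off the rail and set it down in the tray, about 6 mm from the centre by the tool reading. I then gripped the black flat pack, set it on the deck in line, and slid it along the rail until the catch clicked. The wrist force in the final push was about 6 to 7 N along the rail (8 to 9 N in all).

**Last checks:**
- **Flat pack:** the side-view label is at pixel (275.05, 218.49), against (275.08, 218.38) for the full pack that was locked there at the start.
- **Catch:** the pad's side-view profile matches the start, so the catch is up. It was visibly lower part-way through the slide.
- **Full pack:** the side view just after release showed it upright inside the tray walls. In the last picture it is partly hidden by the arm.
- **Other things:** I saw none of them shifted in the last side picture, but I did not measure this.
- **Robot:** the gripper is open and clear.

**What disagreed or failed:**
- **Fingertips:** with the gripper shut they ended about 25 mm short of the reported TCP, seen in the pictures and when I lowered them to the bench. I corrected the heights for this.
- **First presses:** my first three presses of the catch, with the fingers shut, stopped on something rigid. The wrist torque suggested the gripper body was resting on the pack. The highest reading was 14 N, and I lifted off each time.

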